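# Gauge the U-bend test specimens and hang them on the exposure bar

### The job

Check the height of every steel U-bend specimen on the bench with the bridge gauge, tallest specimen first and so on down to the shortest: stand the gauge level on the bench over the specimen, so that the sprung foot rests on the middle of its crown for a second or so. Then put the gauge back upright on the middle of its rubber mat and leave every specimen hanging astride the horizontal bar, crown up, one leg on each side, with at least a finger's width of free space between neighbours. Do not tip the gauge over or disturb the beaker, the covered dish or the spatula.

Things in the scene. Friction and masses are not known exactly. Their poses are not given: they have to be found in the camera images.
- bend_84: U-bend specimen (may be absent): steel strip 50 mm wide, 4 thick, bent to a rigid inverted U, 84 tall, standing on its leg ends like an arch; 52 over both legs, 44 between. Sides straight to 19 below the top, then a round crown with a 14 mm flat. Origin midway between the leg ends; x from leg to leg, y along the strip's width, z up. 210 g +-30 %, smooth (friction 0.3). Hold across both legs
- bend_84_crown (a point): underside of the crown of bend_84, in the middle: 80 mm above the leg ends; this point comes to rest on the bar
- bend_74: U-bend specimen (may be absent): steel strip 50 mm wide, 4 thick, bent to a rigid inverted U, 74 tall, standing on its leg ends like an arch; 52 over both legs, 44 between. Sides straight to 19 below the top, then a round crown with a 14 mm flat. Origin midway between the leg ends; x from leg to leg, y along the strip's width, z up. 185 g +-30 %, smooth (friction 0.3). Hold across both legs
- bend_74_crown (a point): underside of the crown of bend_74, in the middle: 70 mm above the leg ends; this point comes to rest on the bar
- bend_64: U-bend specimen (may be absent): steel strip 50 mm wide, 4 thick, bent to a rigid inverted U, 64 tall, standing on its leg ends like an arch; 52 over both legs, 44 between. Sides straight to 19 below the top, then a round crown with a 14 mm flat. Origin midway between the leg ends; x from leg to leg, y along the strip's width, z up. 160 g +-30 %, smooth (friction 0.3). Hold across both legs
- bend_64_crown (a point): underside of the crown of bend_64, in the middle: 60 mm above the leg ends; this point comes to rest on the bar
- bend_54: U-bend specimen (may be absent): steel strip 50 mm wide, 4 thick, bent to a rigid inverted U, 54 tall, standing on its leg ends like an arch; 52 over both legs, 44 between. Sides straight to 19 below the top, then a round crown with a 14 mm flat. Origin midway between the leg ends; x from leg to leg, y along the strip's width, z up. 135 g +-30 %, smooth (friction 0.3). Hold across both legs
- bend_54_crown (a point): underside of the crown of bend_54, in the middle: 50 mm above the leg ends; this point comes to rest on the bar
- gauge: loose bridge height gauge, 0.58 kg: two dark foot bars (86 mm long in x, 12 wide, 10 tall) at y = -45 and 45, a post on each, a top plate 52 x 100 at height 114 to 122, on it a black grip 28 x 28 from 122 to 168. 78 clear between the bars, open along x; a sprung foot hangs in the middle. Origin: centre of its underside, z up
- gauge_slide (a joint): the gauge's reading (m): how far the sprung foot is pushed up from its lowest position, 0 to 0.060. At 0 the foot's underside is 40 mm above the gauge's underside, so height of a part = 40 mm + reading. The spring pushes the foot down lightly (0.6 N at 0, 1.3 N at full travel); the gauge's weight easily overcomes it
- gauge_foot (a point): centre of the underside of the gauge's round sprung foot (18 mm across)
- mat: the gauge's parking place: a fixed black rubber mat 130 x 130 x 4 mm; origin at the centre of its underside on the bench. The gauge stands on it at the start
- rail: fixed stand on the bench: a horizontal steel bar, 12 mm thick and 400 mm long along its own y, on an upright post at each end; origin on the bench under the bar's middle
- rail_mid (a point): middle of the bar, on its axis, 160 mm above the bench (top of the bar at 166); y along the bar. The posts stand at y = -0.2 and +0.2
- beaker: bystander, not to be disturbed: a glass beaker, 60 mm across and 60 tall
- dish: bystander, not to be disturbed: a clear covered dish, 84 mm across and 16 tall, lying under or near the bar
- spatula: bystander, not to be disturbed: a 160 mm long spatula lying flat
Mind the look-alikes: they are no part of the job. What is shaped like the bend_54 but blue or red is not meant.

How it is judged:
On the way, in this order (a step that is already met when the one before it is completed fails the run):
1. the gauge stands level over the 84 mm specimen with its sprung foot on the crown (contact force between gauge and bend_84 above 0.15 N and z of gauge_foot in the frame of bend_84 between 0.081 and 0.087 m and x of gauge_foot in the frame of bend_84 between -0.014 and 0.014 m and y of gauge_foot in the frame of bend_84 between -0.02 and 0.02 m and z of gauge in the frame of bend_84 between -0.004 and 0.004 m and angle between the z axis of gauge and the z axis of bend_84, either way round below 0.06 rad), for 0.4 s.
2. the gauge stands level over the 74 mm specimen with its sprung foot on the crown (contact force between gauge and bend_74 above 0.15 N and z of gauge_foot in the frame of bend_74 between 0.071 and 0.077 m and x of gauge_foot in the frame of bend_74 between -0.014 and 0.014 m and y of gauge_foot in the frame of bend_74 between -0.02 and 0.02 m and z of gauge in the frame of bend_74 between -0.004 and 0.004 m and angle between the z axis of gauge and the z axis of bend_74, either way round below 0.06 rad), for 0.4 s.
3. the gauge stands level over the 64 mm specimen with its sprung foot on the crown (contact force between gauge and bend_64 above 0.15 N and z of gauge_foot in the frame of bend_64 between 0.061 and 0.067 m and x of gauge_foot in the frame of bend_64 between -0.014 and 0.014 m and y of gauge_foot in the frame of bend_64 between -0.02 and 0.02 m and z of gauge in the frame of bend_64 between -0.004 and 0.004 m and angle between the z axis of gauge and the z axis of bend_64, either way round below 0.06 rad), for 0.4 s.
4. the gauge stands level over the 54 mm specimen with its sprung foot on the crown (contact force between gauge and bend_54 above 0.15 N and z of gauge_foot in the frame of bend_54 between 0.051 and 0.057 m and x of gauge_foot in the frame of bend_54 between -0.014 and 0.014 m and y of gauge_foot in the frame of bend_54 between -0.02 and 0.02 m and z of gauge in the frame of bend_54 between -0.004 and 0.004 m and angle between the z axis of gauge and the z axis of bend_54, either way round below 0.06 rad), for 0.4 s.
At the end, for the whole second after the job is handed in: Every specimen hangs still on the bar: astride, crown up within 0.6 rad, crown underside on the bar, within 20 mm of its axis and 175 mm of its middle, strip width along it within 0.3 rad, crown centres over 58 mm apart. Gauge upright and still on the mat within 30 mm of its centre (x of bend_84_crown in the frame of rail_mid between -0.02 and 0.02 m and y of bend_84_crown in the frame of rail_mid between -0.175 and 0.175 m and z of bend_84_crown in the frame of rail_mid between -0.012 and 0.015 m and angle between each of bend_84, bend_74, bend_64, bend_54's own z axis and vertical below 0.6 rad and angle between the y axis of each of bend_84, bend_74, bend_64, bend_54 and the y axis of rail_mid, either way round below 0.3 rad and contact force between each of bend_84, bend_74, bend_64, bend_54 and rail above 0.1 N and linear speed of each of bend_84, bend_74, bend_64, bend_54 below 0.03 m/s and x of bend_74_crown in the frame of rail_mid between -0.02 and 0.02 m and y of bend_74_crown in the frame of rail_mid between -0.175 and 0.175 m and z of bend_74_crown in the frame of rail_mid between -0.012 and 0.015 m and x of bend_64_crown in the frame of rail_mid between -0.02 and 0.02 m and y of bend_64_crown in the frame of rail_mid between -0.175 and 0.175 m and z of bend_64_crown in the frame of rail_mid between -0.012 and 0.015 m and x of bend_54_crown in the frame of rail_mid between -0.02 and 0.02 m and y of bend_54_crown in the frame of rail_mid between -0.175 and 0.175 m and z of bend_54_crown in the frame of rail_mid between -0.012 and 0.015 m and distance between each of bend_74_crown, bend_64_crown, bend_54_crown and bend_84_crown above 0.058 m and distance between each of bend_64_crown, bend_54_crown and bend_74_crown above 0.058 m and distance between bend_54_crown and bend_64_crown above 0.058 m and horizontal distance between gauge and mat below 0.03 m and angle between gauge's own z axis and vertical below 0.05 rad and z of gauge in the frame of mat between 0.001 and 0.008 m and linear speed of gauge below 0.02 m/s); the robot touches nothing.
It fails at once if the gauge is tipped over (angle between gauge's own z axis and vertical above 0.7 rad).
It fails at once if beaker, dish or spatula is disturbed (distance of any of beaker, dish, spatula from where it was at the start of the episode above 0.03 m).
Of bend_84, bend_74, bend_64, bend_54 only 3 to 4 are there at a start; the rules pass over those that are not, and their reading is None.
At some moment in a run one of bend_84, bend_74, bend_64, bend_54 may be knocked a few centimetres aside while the robot is not near it.
It also fails if it takes over 208 s, if anything falls off the work surface, if the arm or the gripper's body presses on something with over 40 N, if the wrist force passes 120 N, or if a joint passes its speed limit or range.

### The arm

A 6-joint arm with a two-finger parallel gripper is mounted at the origin on the work surface. World frame = base frame: x ahead of the robot, y to its left, z up, the work surface at z = 0. Lengths are in m, angles in rad, forces in N, time in s.
With the tool pointing down it reaches from about 0.275 to 0.825 m from the base axis. Payload 4.9 kg.
Tool frame: the origin (TCP) lies at the very end of the fingers, on their centre line; the grasp point (between the pads) lies 19 mm behind it; z points along the fingers, y is the direction in which the jaws open and shut (so a half turn about z gives the same grasp; the last joint's range is limited). The gripper opens to 85 mm and grips with 20 to 120 N. Pads are 22 mm wide; open, the fingers measure 114 mm over their backs; the gripper's body (76 mm by 85 mm) begins 54 mm behind the grasp point. The pads swing forward as they close: fully open they stand 13 mm farther back than shut.
Start: joints at [1.056, 0.326, -0.193, 1.052, 0, 1.437], TCP at [0.204, 0.511, 0.231] pointing down, gripper open.
Joint ranges: [-2.65, 2.65], [-0.97, 1.79], [-1.3, 1.35], [-1.93, 2.1], [-1.47, 1.37], [-3.14, 3.14]. Speed limits (rad/s): [2.57, 2.57, 3.14, 3.14, 3.14, 3.14].

### API

Orientations are given as a rotation vector (axis times angle).
In Python, from plant import robot gives the robot as it stands.
- The arm moves only by the tool apply_moves, never from a script. Its argument "increments" is a list of rows, each an object of numbers: "x", "y", "z": the shift along the tool's x, y, z in cm; "wx", "wy", "wz": the turn, a rotation vector about the tool's x, y, z in degrees. A call has 1 to 20 rows; each row is the pose to reach, as a shift and turn from the pose commanded when the call began, along the tool's axes at that moment; what a row does not reach only later rows make up. A row lasts 1/12 s, in which the tool goes at most 41.7 mm and 7.16 degrees, less where a joint would pass 70% of its speed; a pose out of reach is approached as far as the arm can. A call with a gripper value outside its range is refused whole. "fingers" is the closure, from 0 (fully open) to 1 (shut), set as the call begins (left out, the last holds). The fingers move at their own pace and stop on an object; "squeeze" is the grip in N (left out, the last holds). Time passes only in rows, so rows that repeat a pose let the fingers close. It gives the time, the measured TCP pose, the force and the opening at its end, in the units of the state.
- robot.read_state(): the state, without advancing time (a new reading comes with each control period).
- robot.get_image(name): name is "side" or "top"; returns a dict with "image" (384x512x3 uint8, red, green, blue), "depth" (384x512 float32, m along the optical axis (not along the pixel's ray), 0 where there is no reading), "intrinsics" (3x3 intrinsics, pixels), "k1" (the pictures are not rectified: a ray, as slopes to the right and down, at radius r is drawn at 1 + k1 r^2 times it, then the intrinsics apply), "origin" and "orientation" of the camera in the world. Camera axes: x right, y up, looking along -z (the intrinsics and any distortion apply to the point x, -y, -z); pixel columns grow to the right and rows downward; lengths in m; the calibration is good to about 2 mm. A picture is of the moment at which its call begins.
- robot.hand_in(): hands the job in, once; it reports no verdict.
The state is a dict: "clock": time; "joint_pos": joint angles; "dq": joint speeds; "tau": joint torques, N m; "tool_pos": TCP position; "tcp_rot": TCP orientation; "wrist_force": force on the tool from outside, world axes, zero at the start; "ft_torque": the same for the moment, N m; "width": finger opening in m.
Only numpy, scipy, OpenCV 4.12 (cv2) and the standard library are available. Lean on these libraries where they do the work, as an engineer would, in place of code of your own. Each camera call takes 0.05 s, during which the arm holds its last target.

## Working session

There is one attempt and no reset: what is moved stays moved. The work goes in short steps, Python scripts to look and compute and a tool call to move; the robot and the scene stay as the last step left them, time stands still between calls to the robot, and variables do not carry over. Pictures are saved under pics/ and viewed, and the job is handed in when it is done.

Besides the shell and the picture viewer there is one more tool, called after "Call:" in YAML: its name, and indented under it one key for each argument. apply_moves: Moves the arm, as the interface text tells. Its arguments: {"type":"object","properties":{"increments":{"type":"array","items":{"type":"object","properties":{"x":{"type":"number"},"y":{"type":"number"},"z":{"type":"number"},"wx":{"type":"number"},"wy":{"type":"number"},"wz":{"type":"number"}}}},"fingers":{"type":"number"},"squeeze":{"type":"number"}},"required":["increments"]}

```bash
mkdir -p pics; ls; cat > h.py <<'E'
import numpy as np, cv2
from scipy.spatial.transform import Rotation as R
from plant import robot
def grab(name,fn=None):
    d=robot.get_image(name)
    np.savez('last_%s.npz'%name,**{k:np.array(v) for k,v in d.items()})
    if fn: cv2.imwrite('pics/'+fn,cv2.cvtColor(d['image'],cv2.COLOR_RGB2BGR))
    return d
def rot(d):
    o=np.array(d['orientation'],float)
    if o.shape==(3,3): return o
    if o.size==3: return R.from_rotvec(o).as_matrix()
    raise Exception(o)
def cloud(d):
    K=np.array(d['intrinsics']);k1=float(d['k1']);dep=np.array(d['depth'])
    h,w=dep.shape
    u,v=np.meshgrid(np.arange(w),np.arange(h))
    p=cv2.undistortPoints(np.stack([u.ravel(),v.ravel()],1).astype(np.float64)[:,None],K,np.array([k1,0,0,0,0.])).reshape(h,w,2)
    c=np.stack([p[...,0]*dep,-p[...,1]*dep,-dep],-1)
    P=c@rot(d).T+np.array(d['origin'])
    P[dep==0]=np.nan
    return P
E
python3 - <<'E'
from h import *
print(robot.read_state())
for n in('side','top'):
    d=grab(n,n+'0.png'); print(n,d['intrinsics'],d['k1'],d['origin'],d['orientation'])
E
```

```text
pics
{'clock': 0.0, 'joint_pos': array([ 1.05580088e+00,  3.26975985e-01, -1.93545773e-01,  1.05199221e+00,
        2.30740398e-05,  1.43661789e+00]), 'dq': array([-0.00128901,  0.00013109, -0.00116235, -0.00091978, -0.00052949,
       -0.00121233]), 'tau': array([-5.70265559e-05, -4.43409276e+01,  2.62437755e+01,  1.56672893e-02,
       -1.36177741e-04, -4.59007808e-06]), 'tool_pos': array([0.20411766, 0.51011943, 0.23049881]), 'tcp_rot': array([-5.94469941e-01, -3.08425428e+00,  2.54515741e-03]), 'wrist_force': array([-0.18874567,  0.47725293, -0.53179484]), 'ft_torque': array([0.01377393, 0.04973453, 0.0490365 ]), 'width': 0.08551778383541793}
side [[390.96304382   0.         252.94785655]
 [  0.         390.96304382 191.30056551]
 [  0.           0.           1.        ]] -0.12940572540460274 [ 0.3150538  -0.57977524  0.84904364] [ 0.70576382 -0.08764166 -0.28323311]
top [[499.28148247   0.         252.16647224]
 [  0.         499.28148247 191.05380043]
 [  0.           0.           1.        ]] -0.1339485074441238 [0.32626203 0.04313127 1.42543151] [ 0.08373081 -0.10545438 -1.55013452]
```

View pics/side0.png

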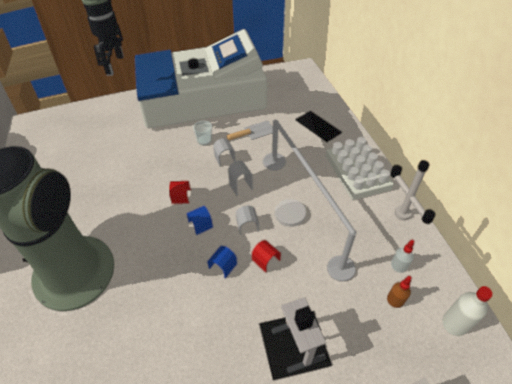

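View pics/top0.png

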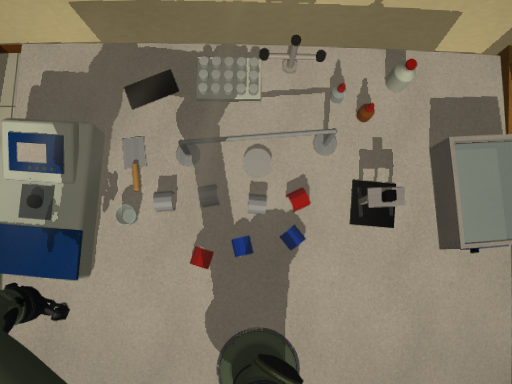

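Steel-grey arches in top view: (164,201), (208,195), (257,203). The red ones (299,199), (201,258) and blue ones (242,246), (292,238) are look-alikes. The gauge is at (380,200) on the mat. I'll measure all of these and view an enlarged crop.

```bash
cat >> h.py <<'E'
def load(n): return dict(np.load('last_%s.npz'%n))
def grid(P,x0,x1,y0,y1,zmin,zmax):
    m=(P[...,0]>x0)&(P[...,0]<x1)&(P[...,1]>y0)&(P[...,1]<y1)&(P[...,2]>zmin)&(P[...,2]<zmax)
    return m
E
python3 - <<'E'
from h import *
for n in('top','side'):
    d=load(n);P=cloud(d)
    m=(P[...,2]>0.012)&(P[...,2]<0.25)
    nl,lab,st,ce=cv2.connectedComponentsWithStats(m.astype(np.uint8))
    print(n,'bench z',np.nanmedian(P[...,2]))
    for i in range(1,nl):
        if st[i,4]>25:
            q=P[lab==i];c=d['image'][lab==i].mean(0).astype(int)
            z=np.percentile(q[:,2],97)
            t=q[q[:,2]>z-0.008]
            print(ce[i].astype(int),st[i,4],'top z %.3f'%z,'top ctr',t[:,:2].mean(0).round(3),'min',q[:,:2].min(0).round(3),'max',q[:,:2].max(0).round(3),c)
im=load('top')['image'];c=cv2.resize(im[110:280,110:420],None,fx=2.58,fy=2.58,interpolation=cv2.INTER_CUBIC)
cv2.imwrite('pics/crop0.png',cv2.cvtColor(c,cv2.COLOR_RGB2BGR))
im=load('side')['image'];c=cv2.resize(im[110:290,160:360],None,fx=3.3,fy=3.3,interpolation=cv2.INTER_CUBIC)
cv2.imwrite('pics/crop1.png',cv2.cvtColor(c,cv2.COLOR_RGB2BGR))
E
```

```text
top bench z 0.0013537857521194185
[241  73] 3634 top z 0.158 top ctr [ 0.874 -0.079] min [ 0.76  -0.174] max [0.894 0.196] [116 113  99]
[401  74] 682 top z 0.162 top ctr [ 0.837 -0.399] min [ 0.805 -0.43 ] max [ 0.869 -0.366] [127 111  94]
[338  92] 240 top z 0.109 top ctr [ 0.786 -0.219] min [ 0.766 -0.241] max [ 0.808 -0.198] [119  99  88]
[365 111] 231 top z 0.108 top ctr [ 0.731 -0.297] min [ 0.71  -0.319] max [ 0.752 -0.278] [98 45 23]
[ 48 196] 15297 top z 0.201 top ctr [0.62  0.584] min [0.243 0.454] max [0.663 0.715] [79 87 88]
[255 138] 947 top z 0.170 top ctr [0.622 0.017] min [ 0.594 -0.199] max [0.669 0.244] [109 106  98]
[473 190] 8518 top z 0.152 top ctr [ 0.502 -0.552] min [ 0.331 -0.728] max [ 0.653 -0.496] [105 106  95]
[318 146] 36 top z 0.017 top ctr [ 0.633 -0.163] min [ 0.609 -0.178] max [ 0.663 -0.152] [122 119 111]
[257 162] 614 top z 0.022 top ctr [0.58  0.012] min [ 0.538 -0.028] max [0.62  0.053] [142 137 124]
[135 176] 160 top z 0.024 top ctr [0.533 0.36 ] min [0.491 0.349] max [0.572 0.372] [135 101  55]
[207 195] 388 top z 0.088 top ctr [0.479 0.147] min
[... 2385 characters left out ...]
p ctr [ 0.474 -0.106] min [ 0.441 -0.137] max [ 0.509 -0.075] [165  39  36]
[403 256] 443 top z 0.106 top ctr [ 0.786 -0.222] min [ 0.765 -0.242] max [ 0.808 -0.2  ] [154 133 126]
[223 258] 491 top z 0.056 top ctr [ 0.37  -0.092] min [ 0.334 -0.125] max [ 0.405 -0.055] [ 29  56 112]
[400 291] 487 top z 0.110 top ctr [ 0.732 -0.301] min [ 0.711 -0.322] max [ 0.752 -0.279] [132  70  42]
[467 310] 1426 top z 0.160 top ctr [ 0.836 -0.401] min [ 0.805 -0.432] max [ 0.863 -0.368] [180 164 151]
[302 330] 1772 top z 0.173 top ctr [ 0.476 -0.33 ] min [ 0.431 -0.381] max [ 0.521 -0.279] [116 111 108]
[421 381] 62 top z 0.152 top ctr [ 0.63  -0.504] min [ 0.613 -0.51 ] max [ 0.641 -0.498] [178 170 160]
```

View pics/crop0.png

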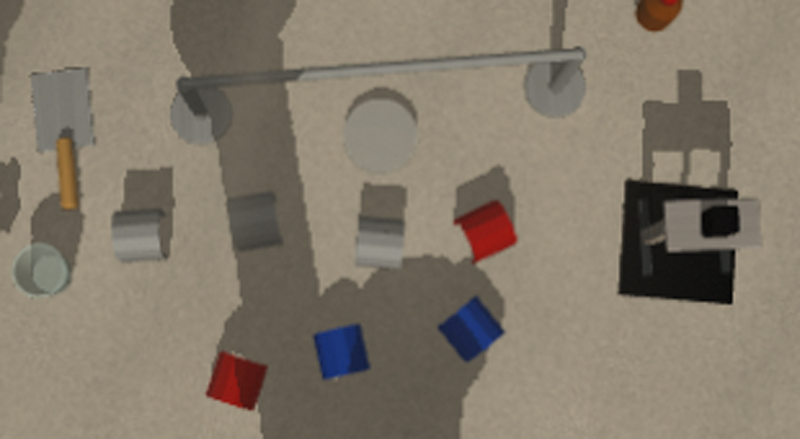

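View pics/crop1.png

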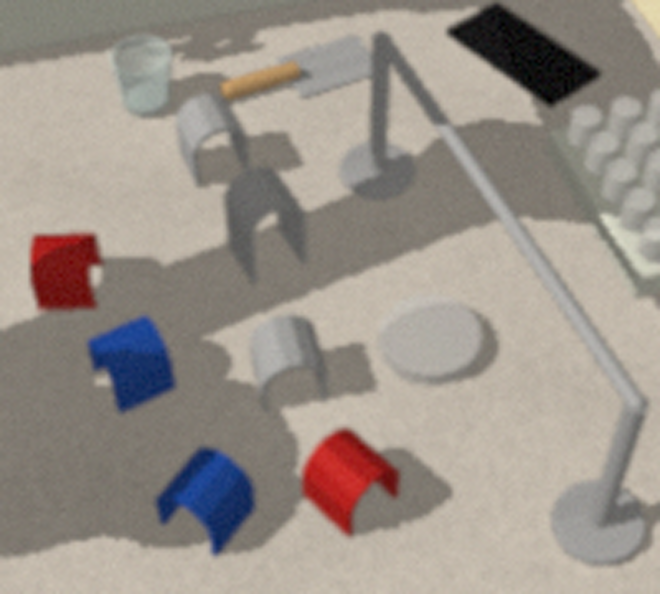

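The three steel arches are 84 (h≈0.087) at (208,195), 64 (h≈0.067) at (164,201) and 54 (h≈0.058) at (257,203). No fourth grey arch is visible, so bend_74 looks absent. Next I'll fit poses for the gauge, specimens, rail and mat.

```bash
cat >> h.py <<'E'
def rect(q):
    (c,s,a)=cv2.minAreaRect((q[:,:2]*1000).astype(np.float32)); return np.round(c,1),np.round(s,1),round(a,1)
def spec(Ps,c,h,r=0.05):
    for n,P in Ps.items():
        m=np.hypot(P[...,0]-c[0],P[...,1]-c[1])<r
        q=P[m]; zt=np.nanpercentile(q[:,2],99) if len(q) else 0
        t=q[q[:,2]>zt-0.009]; f=q[q[:,2]>zt-0.005]
        print(n,h,'zt %.3f'%zt,'crown',rect(t),'mean',f[:,:2].mean(0).round(4),'all',rect(q[q[:,2]>0.012]))
def gauge(Ps,c,r=0.08,z0=0.155):
    for n,P in Ps.items():
        m=np.hypot(P[...,0]-c[0],P[...,1]-c[1])<r
        q=P[m]; g=q[q[:,2]>z0]; p=q[(q[:,2]>z0-.045)&(q[:,2]<z0-0.027)]
        print(n,'grip',rect(g),g.mean(0).round(4),'plate',rect(p), 'n',len(g),len(p))
E
python3 - <<'E'
from h import *
Ps={n:cloud(load(n)) for n in('top','side')}
for c,h in(((.478,.147),84),((.463,.271),64),((.459,.012),54)): spec(Ps,c,h)
gauge(Ps,(.476,-.329))
for n,P in Ps.items():
    b=P[grid(P,.58,.68,-.17,.2,.13,.2)]
    k=np.polyfit(b[:,1],b[:,0],1); print(n,'bar x=%.4f*y+%.4f'%tuple(k),np.percentile(b[:,2],[50,95]))
    b=P[grid(P,.58,.68,-.3,.3,.13,.2)]; print(b[:,1].min(),b[:,1].max())
d=load('top'); im=d['image'].sum(2); P=Ps['top']
m=(im<75)&grid(P,.38,.58,-.43,-.22,-.01,.01); print('mat',rect(P[m]),m.sum())
d=load('side'); im=d['image'].sum(2); P=Ps['side']
m=(im<85)&grid(P,.38,.58,-.43,-.22,-.01,.01); print('mat',rect(P[m]),m.sum())
E
```

```text
top 84 zt 0.088 crown (array([478.8, 146.6]), array([40.3, 49.8]), 11.5) mean [0.4791 0.1476] all (array([478.9, 146.6]), array([52.9, 50. ]), 11.0)
side 84 zt 0.086 crown (array([478.6, 147.3]), array([38.3, 52.6]), 12.0) mean [0.4785 0.1462] all (array([479.2, 147.1]), array([53.6, 53.3]), 11.1)
top 64 zt 0.068 crown (array([463.8, 272.9]), array([38.4, 50.5]), 5.2) mean [0.4626 0.2736] all (array([463.3, 273.3]), array([49.8, 52. ]), 5.3)
side 64 zt 0.067 crown (array([464.8, 272.9]), array([39. , 52.7]), 4.8) mean [0.4651 0.2713] all (array([464.5, 272.2]), array([51.8, 54.4]), 5.3)
top 54 zt 0.059 crown (array([459.2,  11. ]), array([50.2, 36.2]), 82.4) mean [0.4595 0.0107] all (array([459.8,  11. ]), array([49.8, 52.4]), 85.7)
side 54 zt 0.056 crown (array([460.5,  10.8]), array([51.5, 37.9]), 84.2) mean [0.4595 0.0108] all (array([460.2,  11.4]), array([52.2, 52.1]), 84.9)
top grip (array([ 476.3, -327.4]), array([25.5, 30.6]), 3.7) [ 0.4756 -0.3256  0.1707] plate (array([ 476.6, -328.8]), array([ 50. , 100.7]), 3.2) n 131 369
side grip (array([ 476.9, -329.7]), array([27.8, 28.2]), 2.5) [ 0.4753 -0.3311  0.1701] plate (array([ 476.5, -329.5]), array([ 52.5, 101. ]), 2.6) n 262 919
top bar x=-0.1002*y+0.6236 [0.16509097 0.16974399]
-0.18957157453889073 0.22221311249174147
side bar x=-0.1029*y+0.6232 [0.1647457  0.16748946]
-0.1929026955209983 0.2210988051718069
mat (array([ 469.9, -325.7]), array([126.1, 127.2]), 86.1) 948
mat (array([ 470.6, -325.4]), array([122.7, 123.5]), 85.4) 966
```

```bash
cat >> h.py <<'E'
def plan(x,y,z,jaw,pick=None):
    """jaw: world yaw (deg, mod 180) of tool y axis; print tool shift cm and rotvec deg to tool-down pose"""
    s=robot.read_state(); M=R.from_rotvec(s['tcp_rot']); p=np.array(s['tool_pos'])
    sh=M.inv().apply(np.array([x,y,z])-p)*100
    out=[]
    for k in(0,180):
        a=np.radians(jaw+k); yy=np.array([np.cos(a),np.sin(a),0]); zz=np.array([0,0,-1.]); xx=np.cross(yy,zz)
        T=R.from_matrix(np.stack([xx,yy,zz],1)); rv=np.degrees((M.inv()*T).as_rotvec()); out.append(rv)
    out.sort(key=lambda v:np.linalg.norm(v))
    print('shift cm',sh.round(2),'turn',out[0].round(1),'alt',out[1].round(1),'| pos',p.round(4),'tooly',M.as_matrix()[:,1].round(3),'toolx',M.as_matrix()[:,0].round(3),'q6 %.2f'%s['joint_pos'][5],'F',np.round(s['wrist_force'],1),'w %.4f'%s['width'],'t %.2f'%s['clock'])
E
python3 -c "
from h import *
plan(.4765,-.3285,.26,3)"
```

```text
shift cm [-56.45 -67.74  -2.85] turn [-0.1  0.  65.2] alt [-0.000e+00 -1.000e-01 -1.148e+02] | pos [0.2042 0.5101 0.2306] tooly [ 0.372  0.928 -0.002] toolx [-0.928  0.372  0.   ] q6 1.44 F [ 0.2 -0.4  0.4] w 0.0852 t 0.10
```

Call:
apply_moves:
  increments:
    - {"x": -1, "y": -1, "z": -2}
    - {"x": -3, "y": -4, "z": -3, "wz": 4}
    - {"x": -56.4, "y": -67.7, "z": -3, "wz": 65}
    - {"x": -56.4, "y": -67.7, "z": -3, "wz": 65}
    - {"x": -56.4, "y": -67.7, "z": -3, "wz": 65}
    - {"x": -56.4, "y": -67.7, "z": -3, "wz": 65}
    - {"x": -56.4, "y": -67.7, "z": -3, "wz": 65}
    - {"x": -56.4, "y": -67.7, "z": -3, "wz": 65}
    - {"x": -56.4, "y": -67.7, "z": -3, "wz": 65}
    - {"x": -56.4, "y": -67.7, "z": -3, "wz": 65}
    - {"x": -56.4, "y": -67.7, "z": -3, "wz": 65}
    - {"x": -56.4, "y": -67.7, "z": -3, "wz": 65}
    - {"x": -56.4, "y": -67.7, "z": -3, "wz": 65}
    - {"x": -56.4, "y": -67.7, "z": -3, "wz": 65}
    - {"x": -56.4, "y": -67.7, "z": -3, "wz": 65}
    - {"x": -56.4, "y": -67.7, "z": -3, "wz": 65}
    - {"x": -56.4, "y": -67.7, "z": -3, "wz": 65}
    - {"x": -56.4, "y": -67.7, "z": -3, "wz": 65}
    - {"x": -56.4, "y": -67.7, "z": -3, "wz": 65}
    - {"x": -56.4, "y": -67.7, "z": -3, "wz": 65}
  fingers: 0
  squeeze: 50

```text
$.increments[0]: bad value
```

```bash
python3 -c "
from h import *
plan(.4765,-.3285,.26,3)"
```

```text
shift cm [-56.45 -67.74  -2.85] turn [-0.1  0.  65.2] alt [-0.000e+00 -1.000e-01 -1.148e+02] | pos [0.2042 0.5101 0.2306] tooly [ 0.372  0.928 -0.002] toolx [-0.928  0.372  0.   ] q6 1.44 F [ 0.2 -0.4  0.4] w 0.0852 t 0.10
```

Call:
apply_moves:
  increments:
    - {"x": -1, "y": -1, "z": -2, "wx": 0, "wy": 0, "wz": 0}
  fingers: 0
  squeeze: 50

```text
clock: 0.18
tool_pos: [0.2083, 0.4967, 0.2475]
tcp_rot: [-0.591, -3.082, 0.009]
wrist_force: [-0.0, -1.3, 0.3]
width: 0.0856
```

Call:
apply_moves:
  increments:
    - {"x": -55.4, "y": -66.7, "z": -1, "wx": 0, "wy": 0, "wz": 65}
    - {"x": -55.4, "y": -66.7, "z": -1, "wx": 0, "wy": 0, "wz": 65}
    - {"x": -55.4, "y": -66.7, "z": -1, "wx": 0, "wy": 0, "wz": 65}
    - {"x": -55.4, "y": -66.7, "z": -1, "wx": 0, "wy": 0, "wz": 65}
    - {"x": -55.4, "y": -66.7, "z": -1, "wx": 0, "wy": 0, "wz": 65}
    - {"x": -55.4, "y": -66.7, "z": -1, "wx": 0, "wy": 0, "wz": 65}
    - {"x": -55.4, "y": -66.7, "z": -1, "wx": 0, "wy": 0, "wz": 65}
    - {"x": -55.4, "y": -66.7, "z": -1, "wx": 0, "wy": 0, "wz": 65}
    - {"x": -55.4, "y": -66.7, "z": -1, "wx": 0, "wy": 0, "wz": 65}
    - {"x": -55.4, "y": -66.7, "z": -1, "wx": 0, "wy": 0, "wz": 65}
    - {"x": -55.4, "y": -66.7, "z": -1, "wx": 0, "wy": 0, "wz": 65}
    - {"x": -55.4, "y": -66.7, "z": -1, "wx": 0, "wy": 0, "wz": 65}
    - {"x": -55.4, "y": -66.7, "z": -1, "wx": 0, "wy": 0, "wz": 65}
    - {"x": -55.4, "y": -66.7, "z": -1, "wx": 0, "wy": 0, "wz": 65}
    - {"x": -55.4, "y": -66.7, "z": -1, "wx": 0, "wy": 0, "wz": 65}
    - {"x": -55.4, "y": -66.7, "z": -1, "wx": 0, "wy": 0, "wz": 65}
    - {"x": -55.4, "y": -66.7, "z": -1, "wx": 0, "wy": 0, "wz": 65}
    - {"x": -55.4, "y": -66.7, "z": -1, "wx": 0, "wy": 0, "wz": 65}

```text
clock: 1.68
tool_pos: [0.4403, -0.2182, 0.2596]
tcp_rot: [-2.159, -2.281, -0.0]
wrist_force: [1.5, 0.2, -0.2]
width: 0.0854
```

Call:
apply_moves:
  increments:
    - {"x": 0, "y": 0, "z": 0, "wx": 0, "wy": 0, "wz": 0}
    - {"x": 0, "y": 0, "z": 0, "wx": 0, "wy": 0, "wz": 0}

```text
clock: 1.85
tool_pos: [0.4403, -0.2177, 0.259]
tcp_rot: [-2.162, -2.277, 0.0]
wrist_force: [0.4, 1.4, 0.2]
width: 0.0852
```

```bash
python3 -c "
from h import *
plan(.4765,-.3285,.26,3)"
```

```text
shift cm [-11.25   3.04  -0.12] turn [-0.1 -0.1 -0. ] alt [-1.0e-01  1.0e-01  1.8e+02] | pos [ 0.4403 -0.2177  0.259 ] tooly [ 0.999  0.052 -0.001] toolx [-0.052  0.999  0.001] q6 0.91 F [0.4 1.4 0.2] w 0.0852 t 1.85
```

Call:
apply_moves:
  increments:
    - {"x": -4, "y": 1.1, "z": 0, "wx": 0, "wy": 0, "wz": 0}
    - {"x": -8, "y": 2.1, "z": 0, "wx": 0, "wy": 0, "wz": 0}
    - {"x": -11.2, "y": 3.0, "z": 0, "wx": 0, "wy": 0, "wz": 0}
    - {"x": -11.2, "y": 3.0, "z": 2, "wx": 0, "wy": 0, "wz": 0}
    - {"x": -11.2, "y": 3.0, "z": 4, "wx": 0, "wy": 0, "wz": 0}
    - {"x": -11.2, "y": 3.0, "z": 6, "wx": 0, "wy": 0, "wz": 0}
    - {"x": -11.2, "y": 3.0, "z": 8, "wx": 0, "wy": 0, "wz": 0}
    - {"x": -11.2, "y": 3.0, "z": 10, "wx": 0, "wy": 0, "wz": 0}
    - {"x": -11.2, "y": 3.0, "z": 11.5, "wx": 0, "wy": 0, "wz": 0}
    - {"x": -11.2, "y": 3.0, "z": 12.4, "wx": 0, "wy": 0, "wz": 0}
    - {"x": -11.2, "y": 3.0, "z": 12.4, "wx": 0, "wy": 0, "wz": 0}
    - {"x": -11.2, "y": 3.0, "z": 12.4, "wx": 0, "wy": 0, "wz": 0}

```text
clock: 2.85
tool_pos: [0.4765, -0.3252, 0.1361]
tcp_rot: [-2.157, -2.283, -0.0]
wrist_force: [0.4, -0.2, 0.4]
width: 0.0856
```

```bash
python3 -c "
from h import *
plan(.4765,-.3285,.135,3)
d=grab('side','side1.png')
im=cv2.imread('pics/side1.png')[250:384,230:400];cv2.imwrite('pics/side1c.png',cv2.resize(im,None,fx=4,fy=4))"
```

```text
shift cm [-0.33 -0.02  0.11] turn [-0.  -0.   0.2] alt [ 1.000e-01 -1.000e-01 -1.798e+02] | pos [ 0.4765 -0.3252  0.1361] tooly [ 0.998  0.057 -0.001] toolx [-0.057  0.998  0.001] q6 0.79 F [ 0.4 -0.2  0.4] w 0.0856 t 2.85
```

View pics/side1c.png

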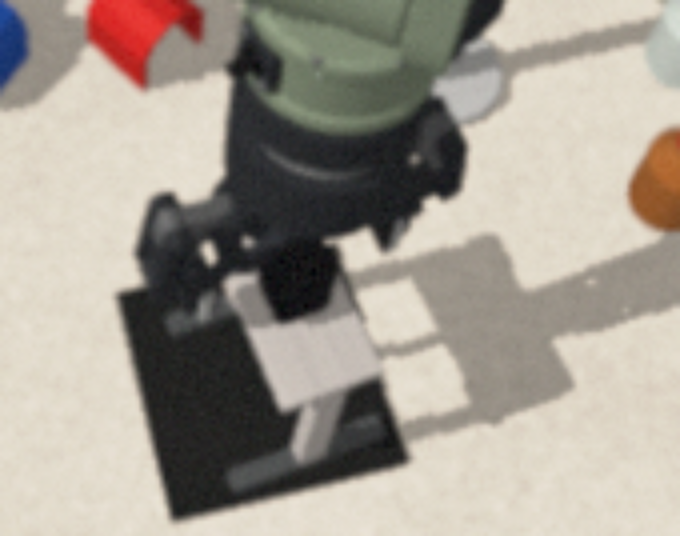

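The fingers stand either side of the black grip (crop about 300,280), so I'll close.

Call:
apply_moves:
  increments:
    - {"x": -0.3, "y": 0, "z": 0, "wx": 0, "wy": 0, "wz": 0}
    - {"x": -0.3, "y": 0, "z": 0, "wx": 0, "wy": 0, "wz": 0}
    - {"x": -0.3, "y": 0, "z": 0, "wx": 0, "wy": 0, "wz": 0}
    - {"x": -0.3, "y": 0, "z": 0, "wx": 0, "wy": 0, "wz": 0}
    - {"x": -0.3, "y": 0, "z": 0, "wx": 0, "wy": 0, "wz": 0}
    - {"x": -0.3, "y": 0, "z": 0, "wx": 0, "wy": 0, "wz": 0}
    - {"x": -0.3, "y": 0, "z": 0, "wx": 0, "wy": 0, "wz": 0}
    - {"x": -0.3, "y": 0, "z": 0, "wx": 0, "wy": 0, "wz": 0}
    - {"x": -0.3, "y": 0, "z": 0, "wx": 0, "wy": 0, "wz": 0}
    - {"x": -0.3, "y": 0, "z": 0, "wx": 0, "wy": 0, "wz": 0}
    - {"x": -0.3, "y": 0, "z": 0, "wx": 0, "wy": 0, "wz": 0}
    - {"x": -0.3, "y": 0, "z": 0, "wx": 0, "wy": 0, "wz": 0}
  fingers: 1
  squeeze: 60

```text
clock: 3.9
tool_pos: [0.4773, -0.3294, 0.1364]
tcp_rot: [2.158, 2.281, 0.001]
wrist_force: [0.9, 0.9, 5.5]
width: 0.027
```

Call:
apply_moves:
  increments:
    - {"x": 0, "y": 0, "z": -0.5, "wx": 0, "wy": 0, "wz": 0}
    - {"x": 0, "y": 0, "z": -1.5, "wx": 0, "wy": 0, "wz": 0}
    - {"x": 0, "y": 0, "z": -3, "wx": 0, "wy": 0, "wz": 0}
    - {"x": 0, "y": 0, "z": -5, "wx": 0, "wy": 0, "wz": 0}
    - {"x": 0, "y": 0, "z": -7, "wx": 0, "wy": 0, "wz": 0}
    - {"x": 0, "y": 0, "z": -9, "wx": 0, "wy": 0, "wz": 0}
    - {"x": 0, "y": 0, "z": -11, "wx": 0, "wy": 0, "wz": 0}
    - {"x": 0, "y": 0, "z": -12, "wx": 0, "wy": 0, "wz": 0}
    - {"x": 0, "y": 0, "z": -12, "wx": 0, "wy": 0, "wz": 0}

```text
clock: 4.65
tool_pos: [0.4772, -0.3299, 0.258]
tcp_rot: [2.157, 2.28, -0.0]
wrist_force: [1.0, -0.7, -6.0]
width: 0.0273
```

```bash
python3 -c "
from h import *
plan(.479,.147,.256,3)
Ps={n:cloud(grab(n,n+'2.png')) for n in('side','top')}
for c,h in(((.478,.147),84),((.463,.271),64),((.459,.012),54)): spec(Ps,c,h)
"
```

```text
shift cm [47.61  2.82  0.1 ] turn [0.1 0.1 0.2] alt [  -0.2    0.2 -179.8] | pos [ 0.4772 -0.3299  0.258 ] tooly [0.998 0.055 0.002] toolx [-0.055  0.998 -0.002] q6 0.78 F [ 1.  -0.7 -6. ] w 0.0273 t 4.65
side 84 zt 0.086 crown (array([477.6, 147.1]), array([40.9, 52.7]), 7.8) mean [0.4779 0.1458] all (array([478.3, 147.5]), array([52.1, 53.7]), 10.7)
top 84 zt 0.088 crown (array([477.7, 146.2]), array([41.3, 50. ]), 12.4) mean [0.479 0.147] all (array([479. , 146.6]), array([52.8, 50.2]), 10.8)
side 64 zt 0.068 crown (array([465.2, 272.1]), array([52.3, 38.4]), 89.9) mean [0.4655 0.2728] all (array([465. , 270.9]), array([52.8, 55.2]), 4.1)
top 64 zt 0.069 crown (array([462.3, 272.9]), array([37.5, 50.9]), 5.6) mean [0.4621 0.272 ] all (array([463.4, 272.8]), array([50. , 51.1]), 4.9)
side 54 zt 0.056 crown (array([460.3,  11.5]), array([53.3, 39. ]), 85.2) mean [0.46   0.0105] all (array([460.1,  11.3]), array([53.5, 52.1]), 86.2)
top 54 zt 0.058 crown (array([459.1,  11.3]), array([49.4, 40.3]), 86.6) mean [0.4588 0.011 ] all (array([459.8,  10.9]), array([49.9, 52.1]), 85.9)
```

View pics/side2.png

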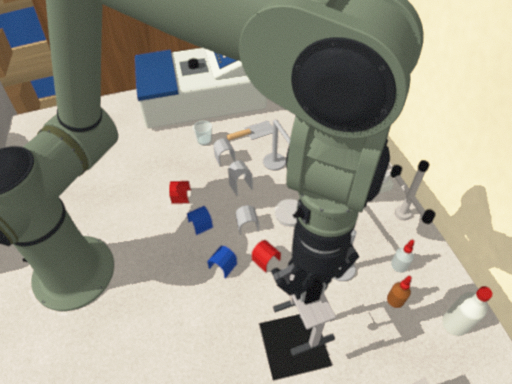

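Call:
apply_moves:
  increments:
    - {"x": 1, "y": 0.1, "z": 0, "wx": 0, "wy": 0, "wz": 0}
    - {"x": 3, "y": 0.2, "z": 0, "wx": 0, "wy": 0, "wz": 0}
    - {"x": 6, "y": 0.4, "z": 0, "wx": 0, "wy": 0, "wz": 0}
    - {"x": 9.5, "y": 0.6, "z": 0, "wx": 0, "wy": 0, "wz": 0}
    - {"x": 13, "y": 0.8, "z": 0, "wx": 0, "wy": 0, "wz": 0}
    - {"x": 17, "y": 1.0, "z": 0, "wx": 0, "wy": 0, "wz": 0}
    - {"x": 21, "y": 1.2, "z": 0, "wx": 0, "wy": 0, "wz": 0}
    - {"x": 25, "y": 1.5, "z": 0, "wx": 0, "wy": 0, "wz": 0}
    - {"x": 29, "y": 1.7, "z": 0, "wx": 0, "wy": 0, "wz": 0}
    - {"x": 33, "y": 1.9, "z": 0, "wx": 0, "wy": 0, "wz": 0}
    - {"x": 37, "y": 2.2, "z": 0, "wx": 0, "wy": 0, "wz": 0}
    - {"x": 40.5, "y": 2.4, "z": 0, "wx": 0, "wy": 0, "wz": 0}
    - {"x": 43.5, "y": 2.6, "z": 0, "wx": 0, "wy": 0, "wz": 0}
    - {"x": 45.8, "y": 2.7, "z": 0, "wx": 0, "wy": 0, "wz": 0}
    - {"x": 47, "y": 2.8, "z": 0, "wx": 0, "wy": 0, "wz": 0}
    - {"x": 47.6, "y": 2.8, "z": 0, "wx": 0, "wy": 0, "wz": 0}
    - {"x": 47.6, "y": 2.8, "z": 0, "wx": 0, "wy": 0, "wz": 0}
    - {"x": 47.6, "y": 2.8, "z": 0, "wx": 0, "wy": 0, "wz": 0}

```text
clock: 6.25
tool_pos: [0.4778, 0.1469, 0.2553]
tcp_rot: [-2.159, -2.282, 0.003]
wrist_force: [0.8, 0.2, -6.0]
width: 0.0274
```

```bash
python3 -c "
from h import *
plan(.479,.147,.133,3)
Ps={n:cloud(grab(n,n+'3.png')) for n in('side','top')}
for c,h in(((.478,.147),84),((.463,.271),64),((.459,.012),54)): spec({'s':Ps['side']},c,h)
im=cv2.imread('pics/side3.png')[80:250,150:330];cv2.imwrite('pics/side3c.png',cv2.resize(im,None,fx=3.5,fy=3.5))
"
```

```text
shift cm [1.000e-02 1.400e-01 1.223e+01] turn [-0.1  0.1  0.2] alt [-1.000e-01 -1.000e-01 -1.798e+02] | pos [0.4778 0.1469 0.2553] tooly [ 0.998  0.055 -0.001] toolx [-0.055  0.998 -0.001] q6 1.67 F [ 0.8  0.2 -6. ] w 0.0274 t 6.25
s 84 zt 0.552 crown (array([477.7, 109.1]), array([75.5, 14.9]), 1.0) mean [0.4786 0.1093] all (array([474.6, 140.9]), array([85.9, 98.4]), 55.1)
s 64 zt 0.066 crown (array([464.8, 271.9]), array([39.4, 53.4]), 3.4) mean [0.4642 0.2792] all (array([463.7, 271.8]), array([49.6, 54.1]), 4.8)
s 54 zt 0.056 crown (array([460. ,  11.2]), array([52.6, 39.7]), 85.2) mean [0.4603 0.0105] all (array([460. ,  11.4]), array([53.2, 52.3]), 84.9)
```

View pics/side3c.png

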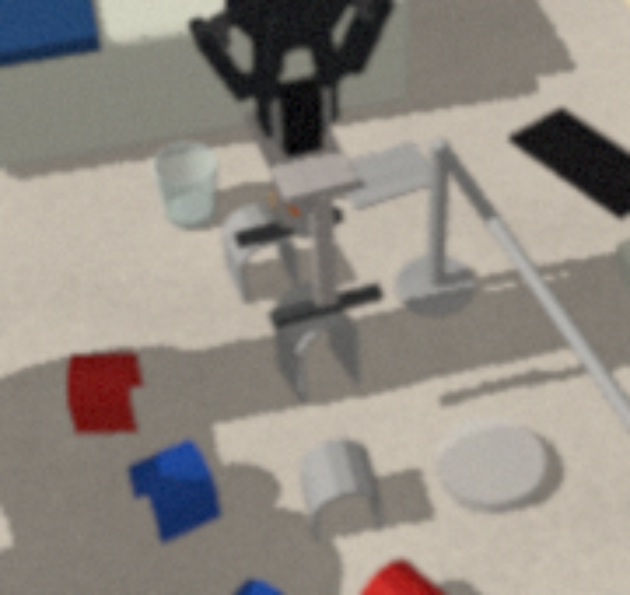

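Call:
apply_moves:
  increments:
    - {"x": 0, "y": 0.1, "z": 1, "wx": 0, "wy": 0, "wz": 0}
    - {"x": 0, "y": 0.1, "z": 2.5, "wx": 0, "wy": 0, "wz": 0}
    - {"x": 0, "y": 0.1, "z": 4, "wx": 0, "wy": 0, "wz": 0}
    - {"x": 0, "y": 0.1, "z": 5.5, "wx": 0, "wy": 0, "wz": 0}
    - {"x": 0, "y": 0.1, "z": 7, "wx": 0, "wy": 0, "wz": 0}
    - {"x": 0, "y": 0.1, "z": 8.5, "wx": 0, "wy": 0, "wz": 0}
    - {"x": 0, "y": 0.1, "z": 10, "wx": 0, "wy": 0, "wz": 0}
    - {"x": 0, "y": 0.1, "z": 11, "wx": 0, "wy": 0, "wz": 0}
    - {"x": 0, "y": 0.1, "z": 11.7, "wx": 0, "wy": 0, "wz": 0}
    - {"x": 0, "y": 0.1, "z": 12.1, "wx": 0, "wy": 0, "wz": 0}
    - {"x": 0, "y": 0.1, "z": 12.3, "wx": 0, "wy": 0, "wz": 0}
    - {"x": 0, "y": 0.1, "z": 12.3, "wx": 0, "wy": 0, "wz": 0}
    - {"x": 0, "y": 0.1, "z": 12.3, "wx": 0, "wy": 0, "wz": 0}

```text
clock: 7.43
tool_pos: [0.4796, 0.1477, 0.1334]
tcp_rot: [2.159, 2.282, 0.001]
wrist_force: [0.5, 0.2, -4.0]
width: 0.0271
```

Call:
apply_moves:
  increments:
    - {"x": 0, "y": 0, "z": 0.1, "wx": 0, "wy": 0, "wz": 0}
    - {"x": 0, "y": 0, "z": 0.1, "wx": 0, "wy": 0, "wz": 0}
    - {"x": 0, "y": 0, "z": 0.1, "wx": 0, "wy": 0, "wz": 0}

```text
clock: 7.68
tool_pos: [0.4798, 0.1478, 0.1325]
tcp_rot: [2.158, 2.282, 0.002]
wrist_force: [0.1, -0.2, -2.7]
width: 0.0271
```

Nearly all of its weight is on the bench, so I'll open to let it stand and settle.

Call:
apply_moves:
  increments:
    - {"x": 0, "y": 0, "z": 0.1, "wx": 0, "wy": 0, "wz": 0}
    - {"x": 0, "y": 0, "z": 0.1, "wx": 0, "wy": 0, "wz": 0}
    - {"x": 0, "y": 0, "z": 0.1, "wx": 0, "wy": 0, "wz": 0}
    - {"x": 0, "y": 0, "z": 0.1, "wx": 0, "wy": 0, "wz": 0}
    - {"x": 0, "y": 0, "z": 0.1, "wx": 0, "wy": 0, "wz": 0}
    - {"x": 0, "y": 0, "z": 0.1, "wx": 0, "wy": 0, "wz": 0}
    - {"x": 0, "y": 0, "z": 0.1, "wx": 0, "wy": 0, "wz": 0}
    - {"x": 0, "y": 0, "z": 0.1, "wx": 0, "wy": 0, "wz": 0}
    - {"x": 0, "y": 0, "z": 0.1, "wx": 0, "wy": 0, "wz": 0}
    - {"x": 0, "y": 0, "z": 0.1, "wx": 0, "wy": 0, "wz": 0}
    - {"x": 0, "y": 0, "z": 0.1, "wx": 0, "wy": 0, "wz": 0}
    - {"x": 0, "y": 0, "z": 0.1, "wx": 0, "wy": 0, "wz": 0}
    - {"x": 0, "y": 0, "z": 0.1, "wx": 0, "wy": 0, "wz": 0}
    - {"x": 0, "y": 0, "z": 0.1, "wx": 0, "wy": 0, "wz": 0}
    - {"x": 0, "y": 0, "z": 0.1, "wx": 0, "wy": 0, "wz": 0}
  fingers: 0.35

```text
clock: 8.93
tool_pos: [0.4793, 0.1477, 0.1309]
tcp_rot: [2.159, 2.282, -0.0]
wrist_force: [-0.2, 0.1, 0.4]
width: 0.0556
```

```bash
python3 -c "
from h import *
plan(.479,.147,.133,3)
Ps={n:cloud(grab(n,n+'4.png')) for n in('side','top')}
for c,h in(((.463,.271),64),((.459,.012),54)): spec(Ps,c,h)
for n,P in Ps.items():
  q=P[grid(P,.44,.52,.08,.21,.10,.135)]; print(n,rect(q),len(q),np.percentile(q[:,2],[10,50,90]))
  A=np.c_[q[:,:2]-q[:,:2].mean(0),np.ones(len(q))]; 
  q2=q[q[:,2]>.115]; A=np.c_[q2[:,:2]-q2[:,:2].mean(0),np.ones(len(q2))]; print(np.linalg.lstsq(A,q2[:,2],rcond=None)[0])
im=cv2.imread('pics/side4.png')[80:250,150:330];cv2.imwrite('pics/side4c.png',cv2.resize(im,None,fx=3.5,fy=3.5))
"
```

```text
shift cm [-0.06 -0.03 -0.21] turn [-0.   0.   0.2] alt [  -0.    -0.  -179.8] | pos [0.4793 0.1477 0.1309] tooly [ 0.998  0.056 -0.   ] toolx [-0.056  0.998 -0.   ] q6 1.67 F [-0.2  0.1  0.4] w 0.0556 t 8.93
side 64 zt 0.064 crown (array([456.4, 269.5]), array([46.4, 41.4]), 42.5) mean [0.4609 0.2708] all (array([464.3, 271. ]), array([51.5, 55.7]), 3.0)
top 64 zt 0.069 crown (array([462. , 287.8]), array([33.1, 22.3]), 6.9) mean [0.461  0.2866] all (array([462. , 287.6]), array([49.2, 22.4]), 5.5)
side 54 zt 0.056 crown (array([460.1,  11.3]), array([52.6, 39. ]), 86.1) mean [0.4601 0.0111] all (array([460.1,  11.7]), array([53.8, 52.4]), 84.9)
top 54 zt 0.059 crown (array([459.1,  11. ]), array([49.3, 37.9]), 85.6) mean [0.4592 0.011 ] all (array([459.9,  11. ]), array([49.6, 52.6]), 85.4)
side (array([478.4, 145.7]), array([ 52.3, 100.2]), 2.0) 399 [0.11793761 0.12241342 0.12486592]
[0.01359565 0.02962289 0.12282728]
top (array([479.3, 107. ]), array([50.8, 18.8]), 1.4) 155 [0.11916862 0.12258696 0.12624318]
[0.02203102 0.02214859 0.12257988]
```

View pics/side4c.png

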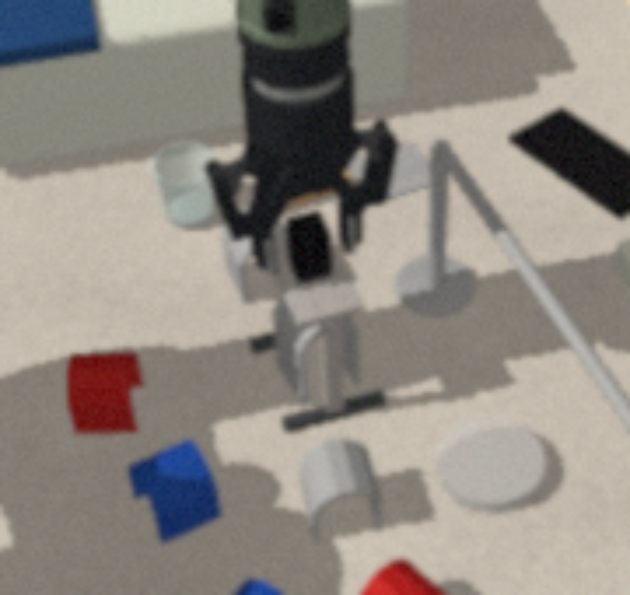

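Call:
apply_moves:
  increments:
    - {"x": 0, "y": 0, "z": -0.2, "wx": 0, "wy": 0, "wz": 0}
    - {"x": 0, "y": 0, "z": -0.2, "wx": 0, "wy": 0, "wz": 0}
    - {"x": 0, "y": 0, "z": -0.2, "wx": 0, "wy": 0, "wz": 0}
    - {"x": 0, "y": 0, "z": -0.2, "wx": 0, "wy": 0, "wz": 0}
    - {"x": 0, "y": 0, "z": -0.2, "wx": 0, "wy": 0, "wz": 0}
    - {"x": 0, "y": 0, "z": -0.2, "wx": 0, "wy": 0, "wz": 0}
    - {"x": 0, "y": 0, "z": -0.2, "wx": 0, "wy": 0, "wz": 0}
    - {"x": 0, "y": 0, "z": -0.2, "wx": 0, "wy": 0, "wz": 0}
    - {"x": 0, "y": 0, "z": -1, "wx": 0, "wy": 0, "wz": 0}
    - {"x": 0, "y": 0, "z": -2.5, "wx": 0, "wy": 0, "wz": 0}
    - {"x": 0, "y": 0, "z": -4, "wx": 0, "wy": 0, "wz": 0}
    - {"x": 0, "y": 0, "z": -6, "wx": 0, "wy": 0, "wz": 0}
    - {"x": 0, "y": 0, "z": -8, "wx": 0, "wy": 0, "wz": 0}
    - {"x": 0, "y": 0, "z": -10, "wx": 0, "wy": 0, "wz": 0}
    - {"x": 0, "y": 0, "z": -11.5, "wx": 0, "wy": 0, "wz": 0}
    - {"x": 0, "y": 0, "z": -12.2, "wx": 0, "wy": 0, "wz": 0}
    - {"x": 0, "y": 0, "z": -12.2, "wx": 0, "wy": 0, "wz": 0}
  fingers: 1

```text
clock: 10.45
tool_pos: [0.4791, 0.1477, 0.2536]
tcp_rot: [2.159, 2.282, 0.0]
wrist_force: [0.5, -0.2, -6.4]
width: 0.0274
```

```bash
python3 -c "
from h import *
Ps={n:cloud(grab(n,n+'5.png')) for n in('side',)}
for c,h in(((.478,.147),84),((.463,.271),64),((.459,.012),54)): spec(Ps,c,h)
plan(.464,.272,.254,3)
"
```

```text
side 84 zt 0.552 crown (array([467.7, 113.5]), array([27.4, 87.4]), 74.3) mean [0.4787 0.109 ] all (array([478. , 143.1]), array([91.7, 93.3]), 68.4)
side 64 zt 0.066 crown (array([463.4, 273.1]), array([38.4, 54.6]), 4.0) mean [0.4644 0.2804] all (array([464.6, 272.3]), array([51.7, 56.2]), 4.5)
side 54 zt 0.056 crown (array([460.4,  11.7]), array([53.6, 38.9]), 87.1) mean [0.4597 0.01  ] all (array([460. ,  11.7]), array([53.9, 52. ]), 86.4)
shift cm [12.5  -0.77 -0.16] turn [-0.1  0.   0.2] alt [-0.000e+00 -1.000e-01 -1.798e+02] | pos [0.4787 0.1476 0.2524] tooly [ 0.998  0.056 -0.001] toolx [-0.056  0.998 -0.   ] q6 1.67 F [ 0.4 -0.9 -5.5] w 0.0271 t 10.50
```

View pics/side5.png

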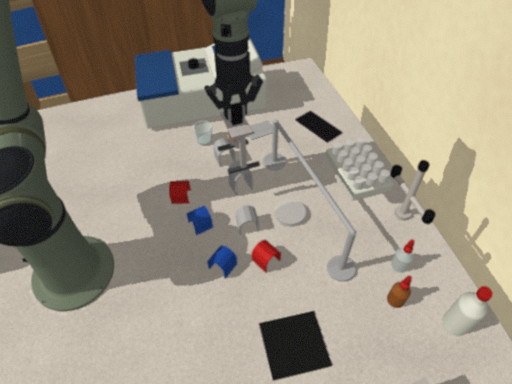

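Call:
apply_moves:
  increments:
    - {"x": 1, "y": 0, "z": 0, "wx": 0, "wy": 0, "wz": 0}
    - {"x": 3, "y": -0.2, "z": 0, "wx": 0, "wy": 0, "wz": 0}
    - {"x": 5.5, "y": -0.4, "z": 0, "wx": 0, "wy": 0, "wz": 0}
    - {"x": 8, "y": -0.6, "z": 0, "wx": 0, "wy": 0, "wz": 0}
    - {"x": 10.5, "y": -0.8, "z": 0, "wx": 0, "wy": 0, "wz": 0}
    - {"x": 12, "y": -0.8, "z": 0, "wx": 0, "wy": 0, "wz": 0}
    - {"x": 12.5, "y": -0.8, "z": 0, "wx": 0, "wy": 0, "wz": 0}
    - {"x": 12.5, "y": -0.8, "z": 0, "wx": 0, "wy": 0, "wz": 0}
    - {"x": 12.5, "y": -0.8, "z": 1, "wx": 0, "wy": 0, "wz": 0}
    - {"x": 12.5, "y": -0.8, "z": 2.5, "wx": 0, "wy": 0, "wz": 0}
    - {"x": 12.5, "y": -0.8, "z": 4, "wx": 0, "wy": 0, "wz": 0}
    - {"x": 12.5, "y": -0.8, "z": 5.5, "wx": 0, "wy": 0, "wz": 0}
    - {"x": 12.5, "y": -0.8, "z": 7, "wx": 0, "wy": 0, "wz": 0}
    - {"x": 12.5, "y": -0.8, "z": 8.5, "wx": 0, "wy": 0, "wz": 0}
    - {"x": 12.5, "y": -0.8, "z": 10, "wx": 0, "wy": 0, "wz": 0}
    - {"x": 12.5, "y": -0.8, "z": 11, "wx": 0, "wy": 0, "wz": 0}
    - {"x": 12.5, "y": -0.8, "z": 11.6, "wx": 0, "wy": 0, "wz": 0}
    - {"x": 12.5, "y": -0.8, "z": 11.9, "wx": 0, "wy": 0, "wz": 0}
    - {"x": 12.5, "y": -0.8, "z": 12, "wx": 0, "wy": 0, "wz": 0}
    - {"x": 12.5, "y": -0.8, "z": 12, "wx": 0, "wy": 0, "wz": 0}

```text
clock: 12.17
tool_pos: [0.4643, 0.2716, 0.1334]
tcp_rot: [2.159, 2.282, -0.0]
wrist_force: [-0.4, 0.3, -3.5]
width: 0.0271
```

Call:
apply_moves:
  increments:
    - {"x": 0, "y": 0, "z": 0.1, "wx": 0, "wy": 0, "wz": 0}
    - {"x": 0, "y": 0, "z": 0.2, "wx": 0, "wy": 0, "wz": 0}
    - {"x": 0, "y": 0, "z": 0.2, "wx": 0, "wy": 0, "wz": 0}
    - {"x": 0, "y": 0, "z": 0.2, "wx": 0, "wy": 0, "wz": 0}

```text
clock: 12.5
tool_pos: [0.465, 0.2718, 0.1332]
tcp_rot: [2.158, 2.281, 0.002]
wrist_force: [-3.7, -3.6, 12.5]
width: 0.0273
```

Call:
apply_moves:
  increments:
    - {"x": 0, "y": 0, "z": 0, "wx": 0, "wy": 0, "wz": 0}
    - {"x": 0, "y": 0, "z": 0, "wx": 0, "wy": 0, "wz": 0}
    - {"x": 0, "y": 0, "z": 0, "wx": 0, "wy": 0, "wz": 0}
    - {"x": 0, "y": 0, "z": 0, "wx": 0, "wy": 0, "wz": 0}
    - {"x": 0, "y": 0, "z": 0, "wx": 0, "wy": 0, "wz": 0}
    - {"x": 0, "y": 0, "z": 0, "wx": 0, "wy": 0, "wz": 0}
    - {"x": 0, "y": 0, "z": 0, "wx": 0, "wy": 0, "wz": 0}
    - {"x": 0, "y": 0, "z": 0, "wx": 0, "wy": 0, "wz": 0}
    - {"x": 0, "y": 0, "z": 0, "wx": 0, "wy": 0, "wz": 0}
    - {"x": 0, "y": 0, "z": 0, "wx": 0, "wy": 0, "wz": 0}
    - {"x": 0, "y": 0, "z": 0, "wx": 0, "wy": 0, "wz": 0}
    - {"x": 0, "y": 0, "z": 0, "wx": 0, "wy": 0, "wz": 0}
    - {"x": 0, "y": 0, "z": 0, "wx": 0, "wy": 0, "wz": 0}
    - {"x": 0, "y": 0, "z": 0, "wx": 0, "wy": 0, "wz": 0}
    - {"x": 0, "y": 0, "z": 0, "wx": 0, "wy": 0, "wz": 0}
  fingers: 0.35

```text
clock: 13.75
tool_pos: [0.4643, 0.272, 0.1309]
tcp_rot: [-2.159, -2.282, 0.0]
wrist_force: [0.4, 0.1, 0.3]
width: 0.0554
```

```bash
python3 -c "
from h import *
plan(.46,.0112,.254,3)
Ps={n:cloud(grab(n,n+'6.png')) for n in('side','top')}
for c,h in(((.478,.147),84),((.459,.012),54)): spec(Ps,c,h)
for n,P in Ps.items():
  q=P[grid(P,.42,.51,.20,.34,.112,.130)]; print(n,rect(q),len(q),np.percentile(q[:,2],[10,50,90]))
im=cv2.imread('pics/side6.png')[70:240,150:330];cv2.imwrite('pics/side6c.png',cv2.resize(im,None,fx=3.5,fy=3.5))
"
```

```text
shift cm [-26.02  -1.88 -12.31] turn [-0.  -0.   0.2] alt [   0.    -0.  -179.8] | pos [0.4643 0.272  0.1309] tooly [ 0.998  0.055 -0.   ] toolx [-0.055  0.998  0.   ] q6 1.91 F [0.4 0.1 0.3] w 0.0554 t 13.75
side 84 zt 0.086 crown (array([479. , 145.5]), array([39.2, 54.5]), 10.4) mean [0.4781 0.1462] all (array([479.4, 145.8]), array([53.2, 54.8]), 10.9)
top 84 zt 0.089 crown (array([477.5, 146.2]), array([40.6, 50.2]), 11.7) mean [0.4792 0.1465] all (array([478.8, 146.6]), array([52.6, 50.2]), 10.9)
side 54 zt 0.056 crown (array([460.7,  11. ]), array([53.9, 40.1]), 87.8) mean [0.4602 0.01  ] all (array([460.4,  11.5]), array([55.8, 52.3]), 85.6)
top 54 zt 0.059 crown (array([459.,  11.]), array([49.5, 37.4]), 84.4) mean [0.4585 0.0127] all (array([459.6,  11.2]), array([49.6, 52.3]), 86.3)
side (array([465.3, 270.6]), array([ 51.7, 103.1]), 1.8) 293 [0.12011516 0.12253549 0.12468508]
top (array([463.8, 244.4]), array([46.3, 50.2]), 89.9) 282 [0.11883583 0.12276703 0.12619994]
```

View pics/side6c.png

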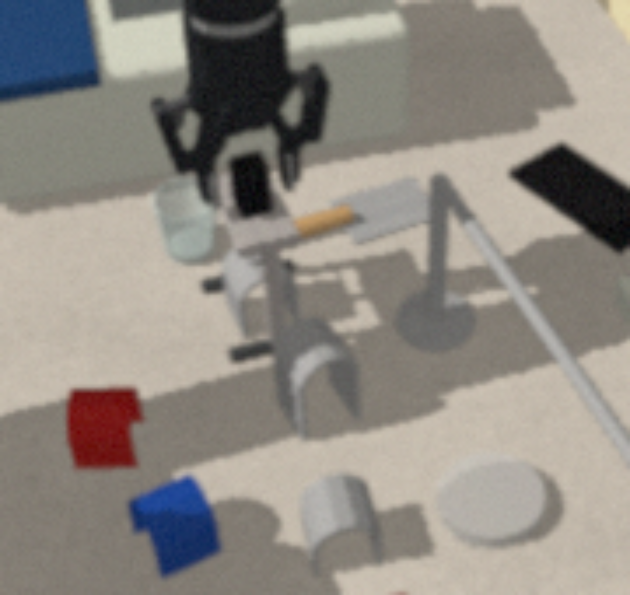

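The gauge stands level over the 64 (plate at crop 260,225, z 0.1225). Next I'll regrip, lift and go to the 54.

Call:
apply_moves:
  increments:
    - {"x": 0, "y": 0, "z": -0.2, "wx": 0, "wy": 0, "wz": 0}
    - {"x": 0, "y": 0, "z": -0.2, "wx": 0, "wy": 0, "wz": 0}
    - {"x": 0, "y": 0, "z": -0.2, "wx": 0, "wy": 0, "wz": 0}
    - {"x": 0, "y": 0, "z": -0.2, "wx": 0, "wy": 0, "wz": 0}
    - {"x": 0, "y": 0, "z": -0.2, "wx": 0, "wy": 0, "wz": 0}
    - {"x": 0, "y": 0, "z": -0.2, "wx": 0, "wy": 0, "wz": 0}
    - {"x": 0, "y": 0, "z": -0.2, "wx": 0, "wy": 0, "wz": 0}
    - {"x": 0, "y": 0, "z": -0.2, "wx": 0, "wy": 0, "wz": 0}
    - {"x": 0, "y": 0, "z": -1, "wx": 0, "wy": 0, "wz": 0}
    - {"x": 0, "y": 0, "z": -2.5, "wx": 0, "wy": 0, "wz": 0}
    - {"x": 0, "y": 0, "z": -4, "wx": 0, "wy": 0, "wz": 0}
    - {"x": 0, "y": 0, "z": -6, "wx": 0, "wy": 0, "wz": 0}
    - {"x": 0, "y": 0, "z": -8, "wx": 0, "wy": 0, "wz": 0}
    - {"x": 0, "y": 0, "z": -10, "wx": 0, "wy": 0, "wz": 0}
    - {"x": 0, "y": 0, "z": -11.5, "wx": 0, "wy": 0, "wz": 0}
    - {"x": 0, "y": 0, "z": -12.2, "wx": 0, "wy": 0, "wz": 0}
    - {"x": 0, "y": 0, "z": -12.2, "wx": 0, "wy": 0, "wz": 0}
  fingers: 1

```text
clock: 15.27
tool_pos: [0.4642, 0.2721, 0.2536]
tcp_rot: [-2.159, -2.282, -0.001]
wrist_force: [0.7, -0.2, -5.2]
width: 0.0276
```

Call:
apply_moves:
  increments:
    - {"x": -1, "y": -0.1, "z": 0, "wx": 0, "wy": 0, "wz": 0}
    - {"x": -3, "y": -0.2, "z": 0, "wx": 0, "wy": 0, "wz": 0}
    - {"x": -6, "y": -0.4, "z": 0, "wx": 0, "wy": 0, "wz": 0}
    - {"x": -9, "y": -0.6, "z": 0, "wx": 0, "wy": 0, "wz": 0}
    - {"x": -12, "y": -0.9, "z": 0, "wx": 0, "wy": 0, "wz": 0}
    - {"x": -15, "y": -1.1, "z": 0, "wx": 0, "wy": 0, "wz": 0}
    - {"x": -18, "y": -1.3, "z": 0, "wx": 0, "wy": 0, "wz": 0}
    - {"x": -21, "y": -1.5, "z": 0, "wx": 0, "wy": 0, "wz": 0}
    - {"x": -23.5, "y": -1.7, "z": 0, "wx": 0, "wy": 0, "wz": 0}
    - {"x": -25.2, "y": -1.8, "z": 0, "wx": 0, "wy": 0, "wz": 0}
    - {"x": -26, "y": -1.9, "z": 0, "wx": 0, "wy": 0, "wz": 0}
    - {"x": -26, "y": -1.9, "z": 0, "wx": 0, "wy": 0, "wz": 0}
    - {"x": -26, "y": -1.9, "z": 0, "wx": 0, "wy": 0, "wz": 0}

```text
clock: 16.35
tool_pos: [0.459, 0.0116, 0.2521]
tcp_rot: [-2.158, -2.28, 0.001]
wrist_force: [-0.4, -0.6, -6.2]
width: 0.0272
```

```bash
python3 -c "
from h import *
plan(.46,.0112,.131,3)
Ps={n:cloud(grab(n,n+'7.png')) for n in('side','top')}
for c,h in(((.478,.147),84),((.463,.271),64)): spec(Ps,c,h)
im=cv2.imread('pics/side7.png')[70:270,150:350];cv2.imwrite('pics/side7c.png',cv2.resize(im,None,fx=3,fy=3))
"
```

```text
shift cm [-0.06  0.12 12.1 ] turn [-0.1 -0.1  0.1] alt [ 1.000e-01 -2.000e-01 -1.799e+02] | pos [0.459  0.0116 0.2521] tooly [ 0.998  0.055 -0.002] toolx [-0.055  0.999  0.001] q6 1.38 F [-0.4 -0.6 -6.2] w 0.0272 t 16.35
side 84 zt 0.078 crown (array([457.7, 151.6]), array([ 8.5, 38.2]), 6.5) mean [0.4581 0.1554] all (array([458.4, 143.4]), array([11.4, 54.5]), 10.1)
top 84 zt 0.089 crown (array([478.5, 146.5]), array([38.2, 49.9]), 11.2) mean [0.4786 0.1462] all (array([479.2, 146.7]), array([52.9, 50. ]), 10.8)
side 64 zt 0.062 crown (array([454.1, 277. ]), array([62.3, 35.4]), 60.8) mean [0.4549 0.27  ] all (array([462.3, 272.2]), array([47.4, 53.7]), 6.0)
top 64 zt 0.069 crown (array([462.4, 272.6]), array([35.7, 50.5]), 4.6) mean [0.4623 0.2726] all (array([463.4, 273.2]), array([49.9, 51.5]), 5.4)
```

View pics/side7c.png

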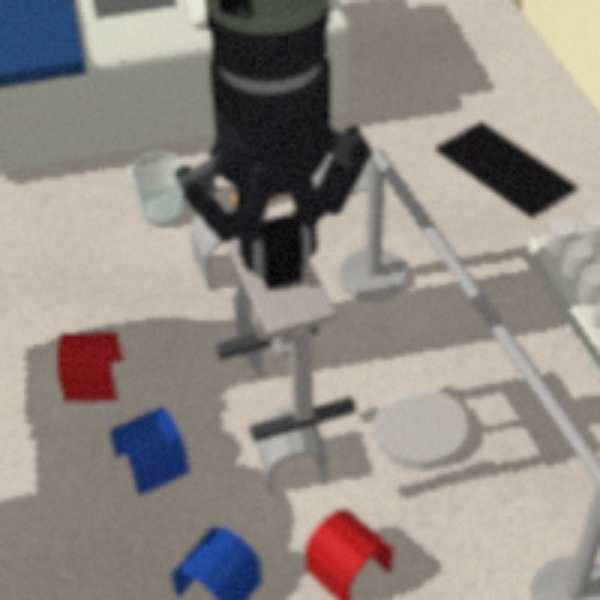

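Call:
apply_moves:
  increments:
    - {"x": 0, "y": 0.1, "z": 1, "wx": 0, "wy": 0, "wz": 0}
    - {"x": 0, "y": 0.1, "z": 2.5, "wx": 0, "wy": 0, "wz": 0}
    - {"x": 0, "y": 0.1, "z": 4, "wx": 0, "wy": 0, "wz": 0}
    - {"x": 0, "y": 0.1, "z": 5.5, "wx": 0, "wy": 0, "wz": 0}
    - {"x": 0, "y": 0.1, "z": 7, "wx": 0, "wy": 0, "wz": 0}
    - {"x": 0, "y": 0.1, "z": 8.5, "wx": 0, "wy": 0, "wz": 0}
    - {"x": 0, "y": 0.1, "z": 10, "wx": 0, "wy": 0, "wz": 0}
    - {"x": 0, "y": 0.1, "z": 11, "wx": 0, "wy": 0, "wz": 0}
    - {"x": 0, "y": 0.1, "z": 11.5, "wx": 0, "wy": 0, "wz": 0}
    - {"x": 0, "y": 0.1, "z": 11.8, "wx": 0, "wy": 0, "wz": 0}
    - {"x": 0, "y": 0.1, "z": 11.9, "wx": 0, "wy": 0, "wz": 0}
    - {"x": 0, "y": 0.1, "z": 12, "wx": 0, "wy": 0, "wz": 0}
    - {"x": 0, "y": 0.1, "z": 12, "wx": 0, "wy": 0, "wz": 0}

```text
clock: 17.53
tool_pos: [0.4611, 0.0117, 0.1334]
tcp_rot: [2.158, 2.282, 0.001]
wrist_force: [-1.2, 0.8, -5.5]
width: 0.027
```

Call:
apply_moves:
  increments:
    - {"x": 0, "y": 0, "z": 0.1, "wx": 0, "wy": 0, "wz": 0}
    - {"x": 0, "y": 0, "z": 0.1, "wx": 0, "wy": 0, "wz": 0}
    - {"x": 0, "y": 0, "z": 0.1, "wx": 0, "wy": 0, "wz": 0}
    - {"x": 0, "y": 0, "z": 0.1, "wx": 0, "wy": 0, "wz": 0}
    - {"x": 0, "y": 0, "z": 0.1, "wx": 0, "wy": 0, "wz": 0}
    - {"x": 0, "y": 0, "z": 0.1, "wx": 0, "wy": 0, "wz": 0}
    - {"x": 0, "y": 0, "z": 0.1, "wx": 0, "wy": 0, "wz": 0}
    - {"x": 0, "y": 0, "z": 0.1, "wx": 0, "wy": 0, "wz": 0}
    - {"x": 0, "y": 0, "z": 0.1, "wx": 0, "wy": 0, "wz": 0}
    - {"x": 0, "y": 0, "z": 0.1, "wx": 0, "wy": 0, "wz": 0}
    - {"x": 0, "y": 0, "z": 0.1, "wx": 0, "wy": 0, "wz": 0}
    - {"x": 0, "y": 0, "z": 0.1, "wx": 0, "wy": 0, "wz": 0}
    - {"x": 0, "y": 0, "z": 0.1, "wx": 0, "wy": 0, "wz": 0}
    - {"x": 0, "y": 0, "z": 0.1, "wx": 0, "wy": 0, "wz": 0}
    - {"x": 0, "y": 0, "z": 0.1, "wx": 0, "wy": 0, "wz": 0}
  fingers: 0.35

```text
clock: 18.78
tool_pos: [0.4608, 0.0114, 0.1319]
tcp_rot: [-2.159, -2.282, 0.0]
wrist_force: [-0.9, -0.5, 0.1]
width: 0.0558
```

```bash
python3 -c "
from h import *
plan(.470,-.3255,.254,3)
Ps={n:cloud(grab(n,n+'8.png')) for n in('side','top')}
for c,h in(((.478,.147),84),((.463,.271),64)): spec(Ps,c,h)
for n,P in Ps.items():
  q=P[grid(P,.42,.51,-.06,.08,.112,.130)]; print(n,rect(q),len(q),np.percentile(q[:,2],[10,50,90]))
im=cv2.imread('pics/side8.png')[70:270,150:350];cv2.imwrite('pics/side8c.png',cv2.resize(im,None,fx=3,fy=3))
"
```

```text
shift cm [-33.69  -0.95 -12.21] turn [-0.   0.   0.2] alt [  -0.    -0.  -179.8] | pos [0.4608 0.0114 0.1319] tooly [ 0.998  0.056 -0.   ] toolx [-0.056  0.998 -0.   ] q6 1.38 F [-0.9 -0.5  0.1] w 0.0558 t 18.78
side 84 zt 0.061 crown (array([506. , 132.3]), array([3.1, 9.2]), 3.3) mean [0.5063 0.1286] all (array([501.4, 151.2]), array([ 3.9, 50.4]), 12.6)
top 84 zt 0.089 crown (array([478. , 146.5]), array([39.7, 50.2]), 10.1) mean [0.4779 0.1452] all (array([478.9, 146.6]), array([52.6, 50.1]), 10.9)
side 64 zt 0.067 crown (array([456.9, 271.2]), array([52.2, 27. ]), 85.8) mean [0.461  0.2756] all (array([456.3, 271.4]), array([34.8, 55.2]), 4.3)
top 64 zt 0.069 crown (array([462.6, 272.9]), array([36.6, 50.1]), 5.3) mean [0.4633 0.2727] all (array([463.4, 273.2]), array([49.8, 51.8]), 5.0)
side (array([459.1,   9.6]), array([52.3, 99.9]), 2.8) 442 [0.12026148 0.12231757 0.12417887]Traceback (most recent call last):
  File "<string>", line 7, in <module>
    q=P[grid(P,.42,.51,-.06,.08,.112,.130)]; print(n,rect(q),len(q),np.percentile(q[:,2],[10,50,90]))
                                                                    ~~~~~~~~~~~~~^^^^^^^^^^^^^^^^^^^
    return _quantile_unchecked(
        a, q, axis, out, overwrite_input, method, keepdims, weights)
    return _ureduce(a,
                    func=_quantile_ureduce_func,
    ...<5 lines>...
                    overwrite_input=overwrite_input,
                    method=method)
    r = func(a, **kwargs)
    result = _quantile(arr,
                       quantiles=q,
    ...<2 lines>...
                       out=out,
                       weights=wgt)
    slices_having_nans = np.isnan(arr[-1, ...])
                                  ~~~^^^^^^^^^
IndexError: index -1 is out of bounds for axis 0 with size 0
```

```bash
python3 -c "
import cv2
im=cv2.imread('pics/side8.png')[120:270,170:350];cv2.imwrite('pics/side8c.png',cv2.resize(im,None,fx=4,fy=4))
"
```

```text
(no output)
```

View pics/side8c.png

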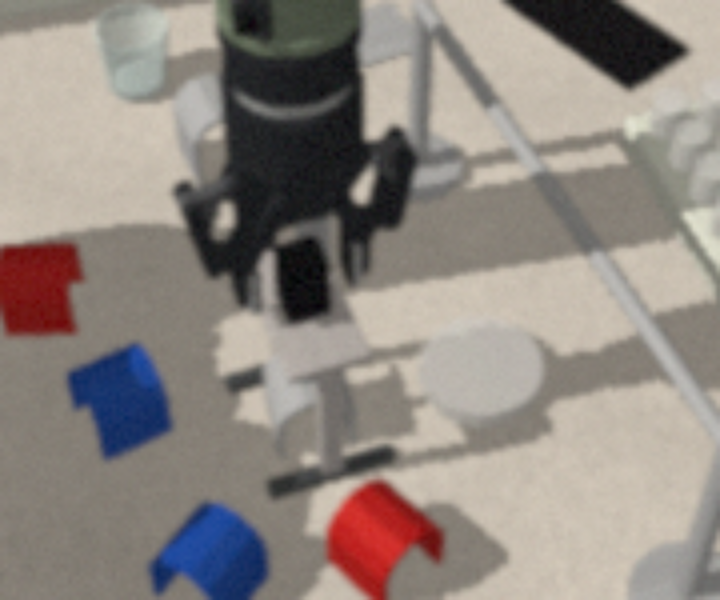

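The gauge sits centred over the 54 and level. Next, back to the mat.

Call:
apply_moves:
  increments:
    - {"x": 0, "y": 0, "z": -0.1, "wx": 0, "wy": 0, "wz": 0}
    - {"x": 0, "y": 0, "z": -0.1, "wx": 0, "wy": 0, "wz": 0}
    - {"x": 0, "y": 0, "z": -0.1, "wx": 0, "wy": 0, "wz": 0}
    - {"x": 0, "y": 0, "z": -0.1, "wx": 0, "wy": 0, "wz": 0}
    - {"x": 0, "y": 0, "z": -0.1, "wx": 0, "wy": 0, "wz": 0}
    - {"x": 0, "y": 0, "z": -0.1, "wx": 0, "wy": 0, "wz": 0}
    - {"x": 0, "y": 0, "z": -0.1, "wx": 0, "wy": 0, "wz": 0}
    - {"x": 0, "y": 0, "z": -0.1, "wx": 0, "wy": 0, "wz": 0}
    - {"x": 0, "y": 0, "z": -1, "wx": 0, "wy": 0, "wz": 0}
    - {"x": 0, "y": 0, "z": -2.5, "wx": 0, "wy": 0, "wz": 0}
    - {"x": 0, "y": 0, "z": -4, "wx": 0, "wy": 0, "wz": 0}
    - {"x": 0, "y": 0, "z": -6, "wx": 0, "wy": 0, "wz": 0}
    - {"x": 0, "y": 0, "z": -8, "wx": 0, "wy": 0, "wz": 0}
    - {"x": 0, "y": 0, "z": -10, "wx": 0, "wy": 0, "wz": 0}
    - {"x": 0, "y": 0, "z": -11.5, "wx": 0, "wy": 0, "wz": 0}
    - {"x": 0, "y": 0, "z": -12.1, "wx": 0, "wy": 0, "wz": 0}
    - {"x": 0, "y": 0, "z": -12.1, "wx": 0, "wy": 0, "wz": 0}
  fingers: 1

```text
clock: 20.3
tool_pos: [0.4608, 0.0114, 0.2536]
tcp_rot: [2.159, 2.282, 0.0]
wrist_force: [0.2, 1.3, -7.0]
width: 0.0272
```

Call:
apply_moves:
  increments:
    - {"x": -1, "y": 0, "z": 0, "wx": 0, "wy": 0, "wz": 0}
    - {"x": -3, "y": -0.1, "z": 0, "wx": 0, "wy": 0, "wz": 0}
    - {"x": -6, "y": -0.2, "z": 0, "wx": 0, "wy": 0, "wz": 0}
    - {"x": -9, "y": -0.3, "z": 0, "wx": 0, "wy": 0, "wz": 0}
    - {"x": -12, "y": -0.4, "z": 0, "wx": 0, "wy": 0, "wz": 0}
    - {"x": -15.5, "y": -0.5, "z": 0, "wx": 0, "wy": 0, "wz": 0}
    - {"x": -19, "y": -0.6, "z": 0, "wx": 0, "wy": 0, "wz": 0}
    - {"x": -22.5, "y": -0.7, "z": 0, "wx": 0, "wy": 0, "wz": 0}
    - {"x": -26, "y": -0.8, "z": 0, "wx": 0, "wy": 0, "wz": 0}
    - {"x": -29, "y": -0.9, "z": 0, "wx": 0, "wy": 0, "wz": 0}
    - {"x": -31.5, "y": -0.9, "z": 0, "wx": 0, "wy": 0, "wz": 0}
    - {"x": -33, "y": -0.9, "z": 0, "wx": 0, "wy": 0, "wz": 0}
    - {"x": -33.7, "y": -0.9, "z": 0, "wx": 0, "wy": 0, "wz": 0}
    - {"x": -33.7, "y": -0.9, "z": 0, "wx": 0, "wy": 0, "wz": 0}
    - {"x": -33.7, "y": -0.9, "z": 0, "wx": 0, "wy": 0, "wz": 0}

```text
clock: 21.55
tool_pos: [0.47, -0.3244, 0.252]
tcp_rot: [-2.157, -2.281, -0.001]
wrist_force: [-0.0, 0.6, -5.2]
width: 0.0271
```

```bash
python3 -c "
from h import *
plan(.470,-.325,.136,3)
d=grab('side','side9.png')
"
```

```text
shift cm [-9.00e-02  1.00e-02  1.16e+01] turn [-0.1 -0.1  0.2] alt [ 2.000e-01 -1.000e-01 -1.798e+02] | pos [ 0.47   -0.3244  0.252 ] tooly [ 0.998  0.056 -0.001] toolx [-0.056  0.998  0.002] q6 0.78 F [-0.   0.6 -5.2] w 0.0271 t 21.55
```

View pics/side9.png

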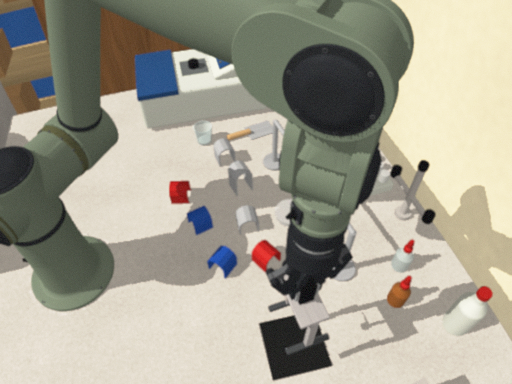

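Call:
apply_moves:
  increments:
    - {"x": -0.1, "y": 0, "z": 1, "wx": 0, "wy": 0, "wz": 0}
    - {"x": -0.1, "y": 0, "z": 2.5, "wx": 0, "wy": 0, "wz": 0}
    - {"x": -0.1, "y": 0, "z": 4, "wx": 0, "wy": 0, "wz": 0}
    - {"x": -0.1, "y": 0, "z": 5.5, "wx": 0, "wy": 0, "wz": 0}
    - {"x": -0.1, "y": 0, "z": 7, "wx": 0, "wy": 0, "wz": 0}
    - {"x": -0.1, "y": 0, "z": 8.5, "wx": 0, "wy": 0, "wz": 0}
    - {"x": -0.1, "y": 0, "z": 9.7, "wx": 0, "wy": 0, "wz": 0}
    - {"x": -0.1, "y": 0, "z": 10.5, "wx": 0, "wy": 0, "wz": 0}
    - {"x": -0.1, "y": 0, "z": 11, "wx": 0, "wy": 0, "wz": 0}
    - {"x": -0.1, "y": 0, "z": 11.3, "wx": 0, "wy": 0, "wz": 0}
    - {"x": -0.1, "y": 0, "z": 11.4, "wx": 0, "wy": 0, "wz": 0}
    - {"x": -0.1, "y": 0, "z": 11.5, "wx": 0, "wy": 0, "wz": 0}
    - {"x": -0.1, "y": 0, "z": 11.5, "wx": 0, "wy": 0, "wz": 0}

```text
clock: 22.68
tool_pos: [0.4709, -0.3268, 0.1384]
tcp_rot: [2.158, 2.282, 0.0]
wrist_force: [-0.5, 0.5, -5.5]
width: 0.0276
```

Call:
apply_moves:
  increments:
    - {"x": 0.1, "y": 0, "z": 0.1, "wx": 0, "wy": 0, "wz": 0}
    - {"x": 0.1, "y": 0, "z": 0.2, "wx": 0, "wy": 0, "wz": 0}
    - {"x": 0.1, "y": 0, "z": 0.2, "wx": 0, "wy": 0, "wz": 0}
    - {"x": 0.1, "y": 0, "z": 0.2, "wx": 0, "wy": 0, "wz": 0}

```text
clock: 23.02
tool_pos: [0.4712, -0.3259, 0.1372]
tcp_rot: [2.157, 2.281, 0.0]
wrist_force: [-0.5, 0.9, 4.8]
width: 0.0275
```

Bearing on the mat now. I'll release fully and then rise.

Call:
apply_moves:
  increments:
    - {"x": 0, "y": 0, "z": 0, "wx": 0, "wy": 0, "wz": 0}
    - {"x": 0, "y": 0, "z": 0, "wx": 0, "wy": 0, "wz": 0}
    - {"x": 0, "y": 0, "z": 0, "wx": 0, "wy": 0, "wz": 0}
    - {"x": 0, "y": 0, "z": 0, "wx": 0, "wy": 0, "wz": 0}
    - {"x": 0, "y": 0, "z": 0, "wx": 0, "wy": 0, "wz": 0}
    - {"x": 0, "y": 0, "z": 0, "wx": 0, "wy": 0, "wz": 0}
    - {"x": 0, "y": 0, "z": 0, "wx": 0, "wy": 0, "wz": 0}
    - {"x": 0, "y": 0, "z": 0, "wx": 0, "wy": 0, "wz": 0}
    - {"x": 0, "y": 0, "z": -1.5, "wx": 0, "wy": 0, "wz": 0}
    - {"x": 0, "y": 0, "z": -4, "wx": 0, "wy": 0, "wz": 0}
    - {"x": 0, "y": 0, "z": -7, "wx": 0, "wy": 0, "wz": 0}
    - {"x": 0, "y": 0, "z": -10, "wx": 0, "wy": 0, "wz": 0}
    - {"x": 0, "y": 0, "z": -12, "wx": 0, "wy": 0, "wz": 0}
    - {"x": 0, "y": 0, "z": -12, "wx": 0, "wy": 0, "wz": 0}
  fingers: 0

```text
clock: 24.18
tool_pos: [0.4725, -0.3272, 0.261]
tcp_rot: [2.153, 2.276, 0.0]
wrist_force: [-0.0, -1.2, -0.8]
width: 0.0852
```

```bash
python3 -c "
from h import *
Ps={n:cloud(grab(n,n+'10.png')) for n in('side','top')}
for c,h in(((.478,.147),84),((.463,.271),64),((.459,.012),54)): spec(Ps,c,h)
for n,P in Ps.items():
  q=P[grid(P,.40,.53,-.40,-.25,.115,.134)]
  if len(q)>5: print(n,rect(q),len(q),np.percentile(q[:,2],[10,50,90]))
plan(.479,.1468,.26,11)
"
```

```text
side 84 zt 0.086 crown (array([478.7, 147. ]), array([39.3, 54.1]), 9.1) mean [0.4786 0.1461] all (array([479.1, 146.9]), array([53.2, 54.7]), 11.0)
top 84 zt 0.089 crown (array([477.5, 146.3]), array([39.9, 49.7]), 11.2) mean [0.479  0.1464] all (array([478.8, 146.6]), array([53.1, 50.3]), 10.7)
side 64 zt 0.066 crown (array([464.7, 271.5]), array([39.8, 54. ]), 2.6) mean [0.4641 0.2713] all (array([464.7, 271.5]), array([53.2, 54. ]), 3.3)
top 64 zt 0.069 crown (array([461.9, 272.7]), array([36. , 51.2]), 3.2) mean [0.4631 0.2728] all (array([463.6, 273.1]), array([49.9, 52.1]), 4.6)
side 54 zt 0.056 crown (array([460. ,  11.6]), array([51.1, 37.2]), 86.5) mean [0.46   0.0105] all (array([459.9,  10.7]), array([53. , 51.9]), 86.4)
top 54 zt 0.059 crown (array([460.3,  10.7]), array([49.7, 39.1]), 84.0) mean [0.4602 0.0121] all (array([459.9,  11. ]), array([49.8, 52.2]), 85.8)
side (array([ 470.2, -326. ]), array([ 52.6, 100.1]), 2.7) 1020 [0.1244551  0.1264633  0.12813071]
top (array([ 470. , -324.9]), array([ 49.6, 101.2]), 2.9) 542 [0.12319333 0.12656437 0.13002874]
shift cm [47.15  3.43 -0.4 ] turn [ 0.1  0.1 -7.8] alt [ 1.000e-01 -1.000e-01  1.722e+02] | pos [ 0.4709 -0.3259  0.2566] tooly [0.998 0.056 0.001] toolx [-0.056  0.998 -0.001] q6 0.78 F [-0.4  0.1 -0.6] w 0.0851 t 24.28
```

The gauge is parked on the mat centre (0.470,-0.3255). Next I'll hang the 84, going above it first.

Call:
apply_moves:
  increments:
    - {"x": 1.5, "y": 0.1, "z": 0, "wx": 0, "wy": 0, "wz": -1}
    - {"x": 5, "y": 0.4, "z": 0, "wx": 0, "wy": 0, "wz": -2}
    - {"x": 9, "y": 0.7, "z": 0, "wx": 0, "wy": 0, "wz": -3}
    - {"x": 13, "y": 1.0, "z": 0, "wx": 0, "wy": 0, "wz": -4}
    - {"x": 17, "y": 1.2, "z": 0, "wx": 0, "wy": 0, "wz": -5}
    - {"x": 21, "y": 1.5, "z": 0, "wx": 0, "wy": 0, "wz": -6}
    - {"x": 25, "y": 1.8, "z": 0, "wx": 0, "wy": 0, "wz": -7}
    - {"x": 29, "y": 2.1, "z": 0, "wx": 0, "wy": 0, "wz": -8}
    - {"x": 33, "y": 2.4, "z": 0, "wx": 0, "wy": 0, "wz": -8}
    - {"x": 37, "y": 2.7, "z": 0, "wx": 0, "wy": 0, "wz": -8}
    - {"x": 41, "y": 3.0, "z": 0, "wx": 0, "wy": 0, "wz": -8}
    - {"x": 44.5, "y": 3.2, "z": 0, "wx": 0, "wy": 0, "wz": -8}
    - {"x": 46.5, "y": 3.4, "z": 0, "wx": 0, "wy": 0, "wz": -8}
    - {"x": 47.1, "y": 3.4, "z": 0, "wx": 0, "wy": 0, "wz": -8}
    - {"x": 47.1, "y": 3.4, "z": 0, "wx": 0, "wy": 0, "wz": -8}
    - {"x": 47.1, "y": 3.4, "z": 0, "wx": 0, "wy": 0, "wz": -8}

```text
clock: 25.62
tool_pos: [0.4773, 0.1463, 0.2549]
tcp_rot: [-1.993, -2.427, 0.003]
wrist_force: [-0.1, -0.2, 0.2]
width: 0.0854
```

```bash
python3 -c "
from h import *
plan(.479,.1468,.036,11)
d=grab('side');Ps={'side':cloud(d)}
spec(Ps,(.478,.147),84,.04)
"
```

```text
shift cm [2.000e-02 2.200e-01 2.189e+01] turn [-0.1  0.   0.2] alt [  -0.    -0.2 -179.8] | pos [0.4773 0.1463 0.2549] tooly [ 0.981  0.195 -0.002] toolx [-0.195  0.981 -0.   ] q6 1.52 F [-0.1 -0.2  0.2] w 0.0854 t 25.62
side 84 zt 0.550 crown (array([483.3, 110.5]), array([34.2,  5.7]), 10.5) mean [0.4825 0.1095] all (array([479.1, 140.5]), array([79.3, 66.5]), 6.9)
```

Call:
apply_moves:
  increments:
    - {"x": 0, "y": 0.1, "z": 2, "wx": 0, "wy": 0, "wz": 0}
    - {"x": 0, "y": 0.1, "z": 5, "wx": 0, "wy": 0, "wz": 0}
    - {"x": 0, "y": 0.1, "z": 8, "wx": 0, "wy": 0, "wz": 0}
    - {"x": 0, "y": 0.1, "z": 11, "wx": 0, "wy": 0, "wz": 0}
    - {"x": 0, "y": 0.1, "z": 14, "wx": 0, "wy": 0, "wz": 0}
    - {"x": 0, "y": 0.1, "z": 16, "wx": 0, "wy": 0, "wz": 0}
    - {"x": 0, "y": 0.1, "z": 18, "wx": 0, "wy": 0, "wz": 0}
    - {"x": 0, "y": 0.1, "z": 20, "wx": 0, "wy": 0, "wz": 0}
    - {"x": 0, "y": 0.1, "z": 21.3, "wx": 0, "wy": 0, "wz": 0}
    - {"x": 0, "y": 0.1, "z": 21.8, "wx": 0, "wy": 0, "wz": 0}
    - {"x": 0, "y": 0.1, "z": 21.8, "wx": 0, "wy": 0, "wz": 0}
    - {"x": 0, "y": 0.1, "z": 21.8, "wx": 0, "wy": 0, "wz": 0}

```text
clock: 26.67
tool_pos: [0.4796, 0.146, 0.0382]
tcp_rot: [1.996, 2.426, -0.0]
wrist_force: [0.2, 0.6, -0.2]
width: 0.0854
```

```bash
python3 -c "
from h import *
plan(.479,.1468,.036,11)
d=grab('side','side11.png')
im=cv2.imread('pics/side11.png')[80:250,150:330];cv2.imwrite('pics/side11c.png',cv2.resize(im,None,fx=3.5,fy=3.5))
"
```

```text
shift cm [ 0.09 -0.04  0.22] turn [-0.   0.   0.1] alt [  -0.    -0.  -179.9] | pos [0.4796 0.146  0.0382] tooly [ 0.981  0.192 -0.   ] toolx [-0.192  0.981 -0.   ] q6 1.53 F [ 0.2  0.6 -0.2] w 0.0854 t 26.67
```

View pics/side11c.png

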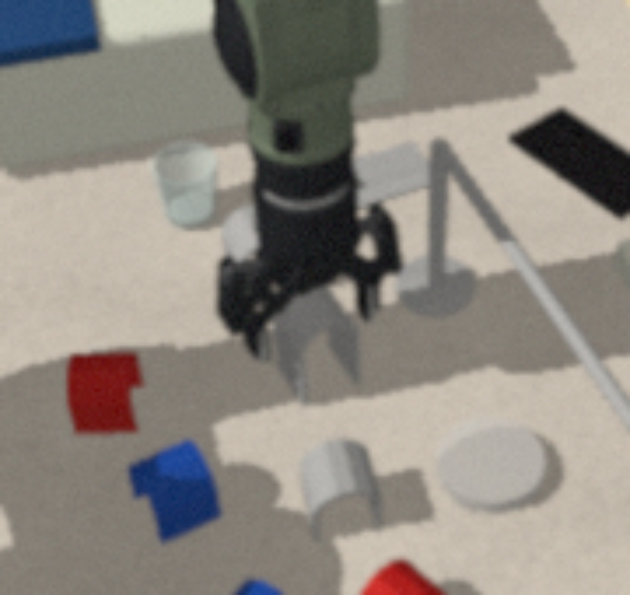

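Call:
apply_moves:
  increments:
    - {"x": 0.1, "y": 0, "z": 0.2, "wx": 0, "wy": 0, "wz": 0}
    - {"x": 0.1, "y": 0, "z": 0.2, "wx": 0, "wy": 0, "wz": 0}
    - {"x": 0.1, "y": 0, "z": 0.2, "wx": 0, "wy": 0, "wz": 0}
    - {"x": 0.1, "y": 0, "z": 0.2, "wx": 0, "wy": 0, "wz": 0}
    - {"x": 0.1, "y": 0, "z": 0.2, "wx": 0, "wy": 0, "wz": 0}
    - {"x": 0.1, "y": 0, "z": 0.2, "wx": 0, "wy": 0, "wz": 0}
    - {"x": 0.1, "y": 0, "z": 0.2, "wx": 0, "wy": 0, "wz": 0}
    - {"x": 0.1, "y": 0, "z": 0.2, "wx": 0, "wy": 0, "wz": 0}
    - {"x": 0.1, "y": 0, "z": 0.2, "wx": 0, "wy": 0, "wz": 0}
  fingers: 1
  squeeze: 50

```text
clock: 27.47
tool_pos: [0.4798, 0.148, 0.0368]
tcp_rot: [1.993, 2.427, 0.002]
wrist_force: [-0.0, 0.1, 5.7]
width: 0.0513
```

Call:
apply_moves:
  increments:
    - {"x": 0, "y": 0, "z": -0.5, "wx": 0, "wy": 0, "wz": 0}
    - {"x": 0, "y": 0, "z": -2, "wx": 0, "wy": 0, "wz": 0}
    - {"x": 0, "y": 0, "z": -4, "wx": 0, "wy": 0, "wz": 0}
    - {"x": 0, "y": 0, "z": -6.5, "wx": 0, "wy": 0, "wz": 0}
    - {"x": 0, "y": 0, "z": -9, "wx": 0, "wy": 0, "wz": 0}
    - {"x": 0, "y": 0, "z": -12, "wx": 0, "wy": 0, "wz": 0}
    - {"x": 0, "y": 0, "z": -15, "wx": 0, "wy": 0, "wz": 0}
    - {"x": 0, "y": 0, "z": -17.5, "wx": 0, "wy": 0, "wz": 0}
    - {"x": 0, "y": 0, "z": -19, "wx": 0, "wy": 0, "wz": 0}
    - {"x": 0, "y": 0, "z": -20, "wx": 0, "wy": 0, "wz": 0}
    - {"x": 0, "y": 0, "z": -20, "wx": 0, "wy": 0, "wz": 0}

```text
clock: 28.38
tool_pos: [0.48, 0.148, 0.2378]
tcp_rot: [1.993, 2.426, 0.004]
wrist_force: [-0.0, -0.3, -2.2]
width: 0.0511
```

```bash
python3 -c "
from h import *
plan(.6219,.0145,.235,5.8)
d=grab('side','side12.png')
im=cv2.imread('pics/side12.png')[40:240,150:350];cv2.imwrite('pics/side12c.png',cv2.resize(im,None,fx=3,fy=3))
"
```

```text
shift cm [-15.85  11.33   0.32] turn [ 0.2 -0.   5.4] alt [   0.     0.3 -174.6] | pos [0.48   0.148  0.2378] tooly [0.981 0.194 0.003] toolx [-0.194  0.981 -0.   ] q6 1.53 F [-0.  -0.3 -2.2] w 0.0511 t 28.38
```

View pics/side12c.png

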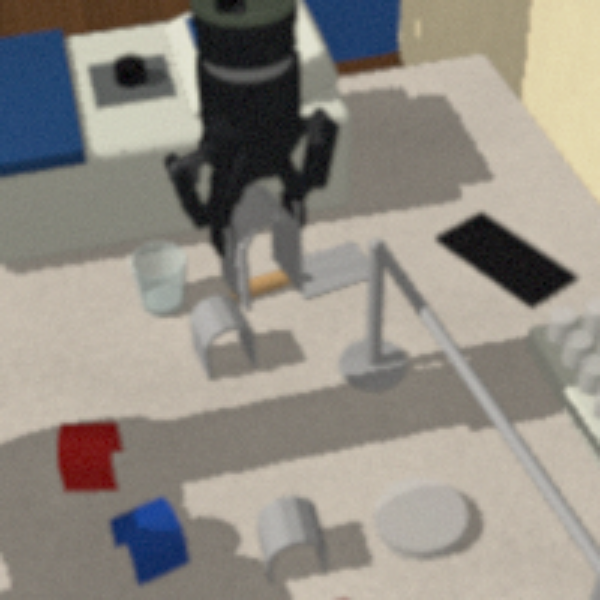

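Call:
apply_moves:
  increments:
    - {"x": -1, "y": 0.7, "z": 0, "wx": 0, "wy": 0, "wz": 1}
    - {"x": -3, "y": 2, "z": 0, "wx": 0, "wy": 0, "wz": 2}
    - {"x": -5.5, "y": 3.9, "z": 0, "wx": 0, "wy": 0, "wz": 3}
    - {"x": -8, "y": 5.7, "z": 0, "wx": 0, "wy": 0, "wz": 4}
    - {"x": -10.5, "y": 7.5, "z": 0, "wx": 0, "wy": 0, "wz": 5}
    - {"x": -13, "y": 9.3, "z": 0, "wx": 0, "wy": 0, "wz": 5.4}
    - {"x": -15, "y": 10.7, "z": 0, "wx": 0, "wy": 0, "wz": 5.4}
    - {"x": -15.8, "y": 11.3, "z": 0, "wx": 0, "wy": 0, "wz": 5.4}
    - {"x": -15.8, "y": 11.3, "z": 0, "wx": 0, "wy": 0, "wz": 5.4}
    - {"x": -15.8, "y": 11.3, "z": 0, "wx": 0, "wy": 0, "wz": 5.4}
    - {"x": -15.8, "y": 11.3, "z": 0, "wx": 0, "wy": 0, "wz": 5.4}

```text
clock: 29.35
tool_pos: [0.6193, 0.0155, 0.235]
tcp_rot: [-2.104, -2.33, 0.002]
wrist_force: [-0.5, 0.3, -2.3]
width: 0.0508
```

```bash
python3 -c "
from h import *
plan(.6219,.0145,.126,5.8)
d=grab('side','side13.png');P=cloud(d)
im=cv2.imread('pics/side13.png')[80:280,210:410];cv2.imwrite('pics/side13c.png',cv2.resize(im,None,fx=3,fy=3))
b=P[grid(P,.58,.68,-.17,-.05,.14,.18)];b2=P[grid(P,.58,.68,.08,.2,.14,.18)];b=np.r_[b,b2];print(np.polyfit(b[:,1],b[:,0],1))
q=P[grid(P,.55,.70,-.04,.07,.19,.24)];print(rect(q),len(q))
"
```

```text
shift cm [-0.14  0.27 10.89] turn [-0.1 -0.1  0. ] alt [ 1.0e-01 -2.0e-01 -1.8e+02] | pos [0.6193 0.0155 0.235 ] tooly [ 0.995  0.101 -0.002] toolx [-0.101  0.995  0.001] q6 1.37 F [-0.5  0.3 -2.3] w 0.0508 t 29.35
[-0.10308832  0.62312755]
(array([615.7,  14. ]), array([57.8, 51.7]), 6.0) 306
```

View pics/side13c.png

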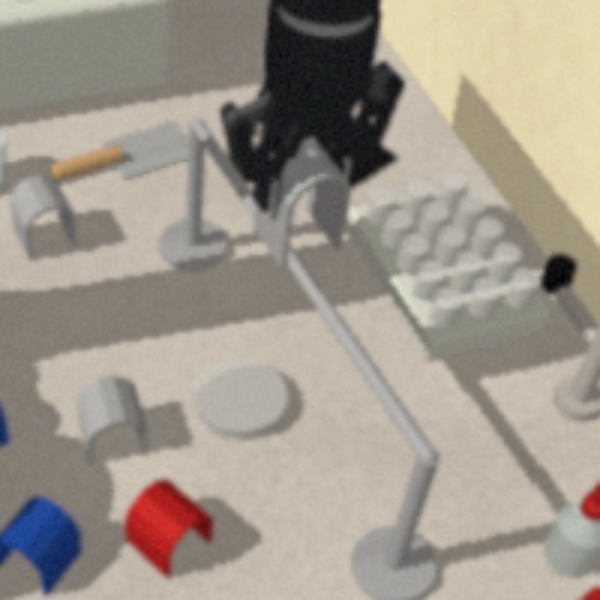

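Call:
apply_moves:
  increments:
    - {"x": -0.1, "y": 0.2, "z": 1, "wx": 0, "wy": 0, "wz": 0}
    - {"x": -0.1, "y": 0.2, "z": 2, "wx": 0, "wy": 0, "wz": 0}
    - {"x": -0.1, "y": 0.2, "z": 3, "wx": 0, "wy": 0, "wz": 0}
    - {"x": -0.1, "y": 0.2, "z": 4, "wx": 0, "wy": 0, "wz": 0}
    - {"x": -0.1, "y": 0.2, "z": 5, "wx": 0, "wy": 0, "wz": 0}
    - {"x": -0.1, "y": 0.2, "z": 6, "wx": 0, "wy": 0, "wz": 0}
    - {"x": -0.1, "y": 0.2, "z": 6, "wx": 0, "wy": 0, "wz": 0}
    - {"x": -0.1, "y": 0.2, "z": 6, "wx": 0, "wy": 0, "wz": 0}

```text
clock: 30.07
tool_pos: [0.6221, 0.014, 0.1749]
tcp_rot: [-2.106, -2.329, 0.002]
wrist_force: [0.4, 0.3, -2.0]
width: 0.0509
```

```bash
python3 -c "
from h import *
plan(.6219,.0145,.126,5.8)
d=grab('side','side14.png');P=cloud(d)
im=cv2.imread('pics/side14.png')[100:260,230:390];cv2.imwrite('pics/side14c.png',cv2.resize(im,None,fx=4,fy=4))
"
```

```text
shift cm [ 0.05 -0.    4.89] turn [-0.1 -0.  -0. ] alt [ -0.    0.2 180. ] | pos [0.6221 0.014  0.1749] tooly [ 0.995  0.101 -0.002] toolx [-0.101  0.995  0.   ] q6 1.37 F [ 0.4  0.3 -2. ] w 0.0509 t 30.07
```

View pics/side14c.png

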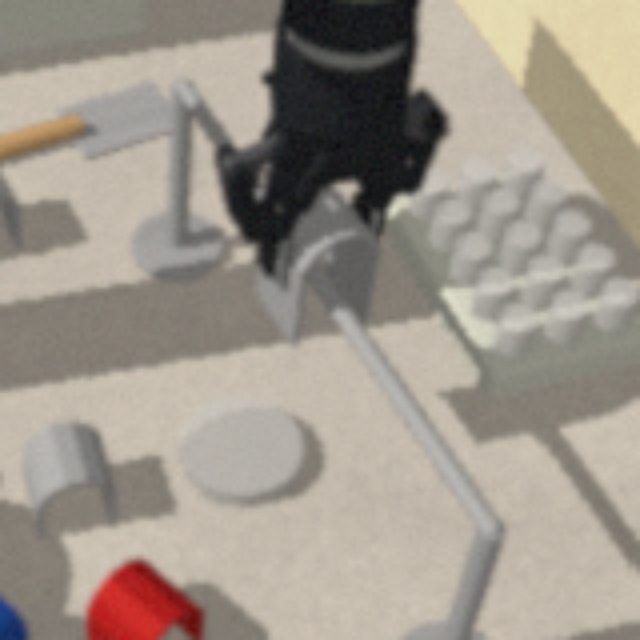

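Astride, with the bar centred between the legs. I'll go on down.

Call:
apply_moves:
  increments:
    - {"x": 0, "y": 0, "z": 1, "wx": 0, "wy": 0, "wz": 0}
    - {"x": 0, "y": 0, "z": 2, "wx": 0, "wy": 0, "wz": 0}
    - {"x": 0, "y": 0, "z": 3, "wx": 0, "wy": 0, "wz": 0}
    - {"x": 0, "y": 0, "z": 4, "wx": 0, "wy": 0, "wz": 0}
    - {"x": 0, "y": 0, "z": 4.6, "wx": 0, "wy": 0, "wz": 0}
    - {"x": 0, "y": 0, "z": 4.9, "wx": 0, "wy": 0, "wz": 0}
    - {"x": 0, "y": 0, "z": 4.9, "wx": 0, "wy": 0, "wz": 0}
    - {"x": 0, "y": 0, "z": 4.9, "wx": 0, "wy": 0, "wz": 0}

```text
clock: 30.78
tool_pos: [0.6227, 0.0139, 0.1268]
tcp_rot: [-2.107, -2.331, 0.0]
wrist_force: [0.7, -0.6, -2.1]
width: 0.0509
```

Call:
apply_moves:
  increments:
    - {"x": 0, "y": 0, "z": 0.2, "wx": 0, "wy": 0, "wz": 0}
    - {"x": 0, "y": 0, "z": 0.2, "wx": 0, "wy": 0, "wz": 0}
    - {"x": 0, "y": 0, "z": 0.2, "wx": 0, "wy": 0, "wz": 0}

```text
clock: 31.03
tool_pos: [0.623, 0.0139, 0.1253]
tcp_rot: [2.106, 2.33, 0.001]
wrist_force: [0.1, 0.1, -1.7]
width: 0.051
```

Call:
apply_moves:
  increments:
    - {"x": 0, "y": 0, "z": 0.1, "wx": 0, "wy": 0, "wz": 0}
    - {"x": 0, "y": 0, "z": 0.2, "wx": 0, "wy": 0, "wz": 0}
    - {"x": 0, "y": 0, "z": 0.2, "wx": 0, "wy": 0, "wz": 0}

```text
clock: 31.28
tool_pos: [0.6227, 0.0139, 0.1228]
tcp_rot: [-2.107, -2.331, 0.0]
wrist_force: [0.8, -0.3, -1.7]
width: 0.0513
```

Call:
apply_moves:
  increments:
    - {"x": 0, "y": 0, "z": 0.1, "wx": 0, "wy": 0, "wz": 0}
    - {"x": 0, "y": 0, "z": 0.1, "wx": 0, "wy": 0, "wz": 0}
    - {"x": 0, "y": 0, "z": 0.1, "wx": 0, "wy": 0, "wz": 0}

```text
clock: 31.53
tool_pos: [0.6228, 0.0139, 0.1227]
tcp_rot: [2.106, 2.33, 0.0]
wrist_force: [-2.7, -0.4, 5.5]
width: 0.0511
```

Contact with the bar (+5.5 N). I'll release and rise.

Call:
apply_moves:
  increments:
    - {"x": 0, "y": 0, "z": 0, "wx": 0, "wy": 0, "wz": 0}
    - {"x": 0, "y": 0, "z": 0, "wx": 0, "wy": 0, "wz": 0}
    - {"x": 0, "y": 0, "z": 0, "wx": 0, "wy": 0, "wz": 0}
    - {"x": 0, "y": 0, "z": 0, "wx": 0, "wy": 0, "wz": 0}
    - {"x": 0, "y": 0, "z": 0, "wx": 0, "wy": 0, "wz": 0}
    - {"x": 0, "y": 0, "z": 0, "wx": 0, "wy": 0, "wz": 0}
    - {"x": 0, "y": 0, "z": 0, "wx": 0, "wy": 0, "wz": 0}
    - {"x": 0, "y": 0, "z": 0, "wx": 0, "wy": 0, "wz": 0}
    - {"x": 0, "y": 0, "z": -1, "wx": 0, "wy": 0, "wz": 0}
    - {"x": 0, "y": 0, "z": -3, "wx": 0, "wy": 0, "wz": 0}
    - {"x": 0, "y": 0, "z": -5.5, "wx": 0, "wy": 0, "wz": 0}
    - {"x": 0, "y": 0, "z": -8, "wx": 0, "wy": 0, "wz": 0}
    - {"x": 0, "y": 0, "z": -10.5, "wx": 0, "wy": 0, "wz": 0}
    - {"x": 0, "y": 0, "z": -13, "wx": 0, "wy": 0, "wz": 0}
    - {"x": 0, "y": 0, "z": -13, "wx": 0, "wy": 0, "wz": 0}
  fingers: 0

```text
clock: 32.78
tool_pos: [0.6254, 0.0137, 0.2586]
tcp_rot: [2.101, 2.325, 0.009]
wrist_force: [1.3, -0.7, 0.5]
width: 0.0856
```

```bash
python3 -c "
from h import *
plan(.464,.2722,.255,4.5)
Ps={n:cloud(grab(n,n+'15.png')) for n in('side','top')}
spec(Ps,(.463,.271),64);spec(Ps,(.459,.012),54)
P=Ps['side'];q=P[grid(P,.57,.68,-.05,.08,.155,.19)];print(rect(q),len(q),np.percentile(q[:,2],98))
im=cv2.imread('pics/side15.png')[80:280,210:410];cv2.imwrite('pics/side15c.png',cv2.resize(im,None,fx=3,fy=3))
"
```

```text
shift cm [ 27.35 -13.46   0.19] turn [0.5 0.1 1.3] alt [  -0.2    0.8 -178.7] | pos [0.6254 0.0137 0.2586] tooly [0.995 0.101 0.009] toolx [-0.101  0.995 -0.002] q6 1.37 F [ 1.3 -0.7  0.5] w 0.0856 t 32.78
side 64 zt 0.066 crown (array([465.2, 273. ]), array([38.9, 53.6]), 8.1) mean [0.4635 0.2714] all (array([464.7, 272.6]), array([52.2, 53.9]), 5.6)
top 64 zt 0.069 crown (array([461.8, 272.8]), array([36.3, 50.8]), 3.0) mean [0.4627 0.2722] all (array([463.9, 273.1]), array([50.4, 51. ]), 5.2)
side 54 zt 0.056 crown (array([459.5,  11.7]), array([54. , 38.9]), 85.0) mean [0.4602 0.01  ] all (array([460.1,  11.6]), array([54.1, 52.1]), 85.3)
top 54 zt 0.776 crown (array([433.1,  24.9]), array([58. , 42.8]), 51.8) mean [0.4242 0.0294] all (array([459.6,  21.1]), array([81.7, 99.5]), 85.9)
(array([621.8,  15.1]), array([ 48.4, 130.3]), 4.9) 449 0.1716707424081327
```

View pics/side15c.png

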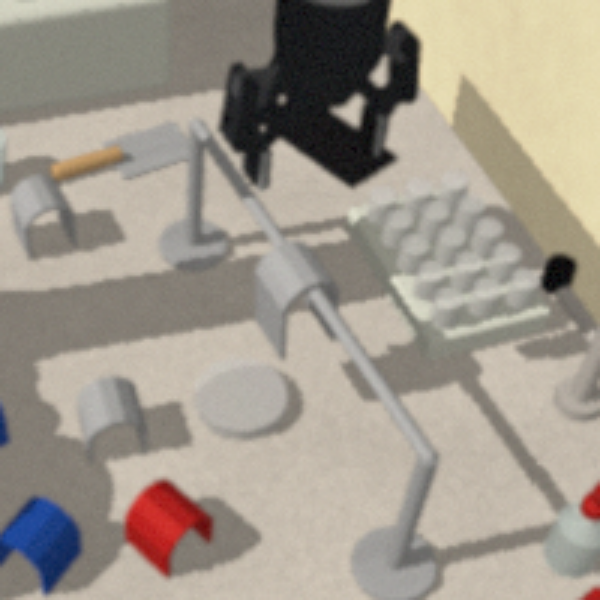

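The 84 hangs astride and level. Next, the 64.

Call:
apply_moves:
  increments:
    - {"x": 1.5, "y": -0.7, "z": 0, "wx": 0, "wy": 0, "wz": 0}
    - {"x": 4.5, "y": -2.2, "z": 0, "wx": 0, "wy": 0, "wz": 1}
    - {"x": 8, "y": -3.9, "z": 0, "wx": 0, "wy": 0, "wz": 1}
    - {"x": 11.5, "y": -5.6, "z": 0, "wx": 0, "wy": 0, "wz": 1}
    - {"x": 15, "y": -7.3, "z": 0, "wx": 0, "wy": 0, "wz": 1}
    - {"x": 18.5, "y": -9, "z": 0, "wx": 0, "wy": 0, "wz": 1}
    - {"x": 22, "y": -10.7, "z": 0, "wx": 0, "wy": 0, "wz": 1}
    - {"x": 25, "y": -12.2, "z": 0, "wx": 0, "wy": 0, "wz": 1}
    - {"x": 27, "y": -13.2, "z": 0, "wx": 0, "wy": 0, "wz": 1}
    - {"x": 27.3, "y": -13.3, "z": 0, "wx": 0, "wy": 0, "wz": 1}
    - {"x": 27.3, "y": -13.3, "z": 0, "wx": 0, "wy": 0, "wz": 1}
    - {"x": 27.3, "y": -13.3, "z": 0, "wx": 0, "wy": 0, "wz": 1}
    - {"x": 27.3, "y": -13.3, "z": 0, "wx": 0, "wy": 0, "wz": 1}

```text
clock: 33.97
tool_pos: [0.4631, 0.2713, 0.2514]
tcp_rot: [-2.128, -2.311, 0.001]
wrist_force: [0.3, -0.3, -0.6]
width: 0.0855
```

```bash
python3 -c "
from h import *
plan(.464,.2722,.016,4.7)
grab('side','side16.png')
im=cv2.imread('pics/side16.png')[40:240,150:350];cv2.imwrite('pics/side16c.png',cv2.resize(im,None,fx=3,fy=3))
"
```

```text
shift cm [ 0.1   0.12 23.54] turn [-0.  0.  0.] alt [-1.0e-01 -1.0e-01 -1.8e+02] | pos [0.4631 0.2713 0.2514] tooly [ 0.997  0.082 -0.001] toolx [-0.082  0.997 -0.001] q6 1.88 F [ 0.3 -0.3 -0.6] w 0.0855 t 33.97
```

View pics/side16c.png

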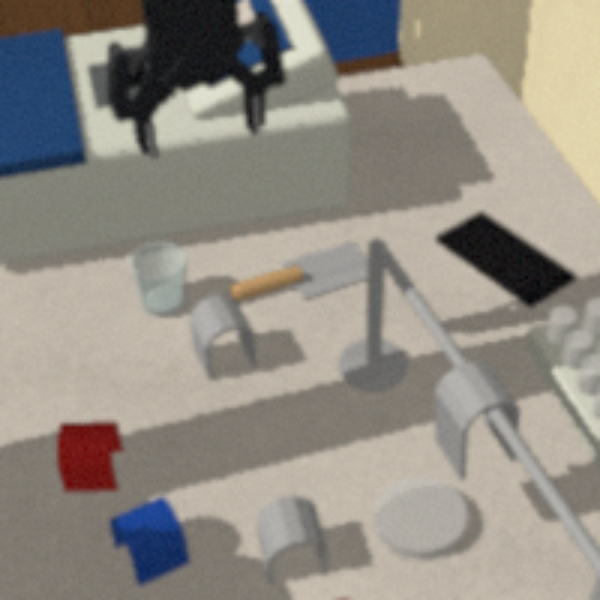

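Call:
apply_moves:
  increments:
    - {"x": 0, "y": 0, "z": 2, "wx": 0, "wy": 0, "wz": 0}
    - {"x": 0, "y": 0, "z": 5, "wx": 0, "wy": 0, "wz": 0}
    - {"x": 0, "y": 0, "z": 8, "wx": 0, "wy": 0, "wz": 0}
    - {"x": 0, "y": 0, "z": 11, "wx": 0, "wy": 0, "wz": 0}
    - {"x": 0, "y": 0, "z": 14, "wx": 0, "wy": 0, "wz": 0}
    - {"x": 0, "y": 0, "z": 17, "wx": 0, "wy": 0, "wz": 0}
    - {"x": 0, "y": 0, "z": 19, "wx": 0, "wy": 0, "wz": 0}
    - {"x": 0, "y": 0, "z": 21, "wx": 0, "wy": 0, "wz": 0}
    - {"x": 0, "y": 0, "z": 22.5, "wx": 0, "wy": 0, "wz": 0}
    - {"x": 0, "y": 0, "z": 23.4, "wx": 0, "wy": 0, "wz": 0}
    - {"x": 0, "y": 0, "z": 23.4, "wx": 0, "wy": 0, "wz": 0}
    - {"x": 0, "y": 0, "z": 23.4, "wx": 0, "wy": 0, "wz": 0}

```text
clock: 35.02
tool_pos: [0.4631, 0.2715, 0.0178]
tcp_rot: [-2.128, -2.311, 0.001]
wrist_force: [-0.2, 0.7, -0.2]
width: 0.0858
```

Call:
apply_moves:
  increments:
    - {"x": 0, "y": 0, "z": 0, "wx": 0, "wy": 0, "wz": 0}
    - {"x": 0, "y": 0, "z": 0, "wx": 0, "wy": 0, "wz": 0}
    - {"x": 0, "y": 0, "z": 0, "wx": 0, "wy": 0, "wz": 0}
    - {"x": 0, "y": 0, "z": 0, "wx": 0, "wy": 0, "wz": 0}
    - {"x": 0, "y": 0, "z": 0, "wx": 0, "wy": 0, "wz": 0}
    - {"x": 0, "y": 0, "z": 0, "wx": 0, "wy": 0, "wz": 0}
    - {"x": 0, "y": 0, "z": 0, "wx": 0, "wy": 0, "wz": 0}
    - {"x": 0, "y": 0, "z": 0, "wx": 0, "wy": 0, "wz": 0}
    - {"x": 0, "y": 0, "z": 0, "wx": 0, "wy": 0, "wz": 0}
  fingers: 1

```text
clock: 35.77
tool_pos: [0.464, 0.2725, 0.0193]
tcp_rot: [2.126, 2.311, 0.003]
wrist_force: [-0.0, 0.6, 5.8]
width: 0.0512
```

Call:
apply_moves:
  increments:
    - {"x": 0, "y": 0, "z": -0.5, "wx": 0, "wy": 0, "wz": 0}
    - {"x": 0, "y": 0, "z": -2, "wx": 0, "wy": 0, "wz": 0}
    - {"x": 0, "y": 0, "z": -4, "wx": 0, "wy": 0, "wz": 0}
    - {"x": 0, "y": 0, "z": -6.5, "wx": 0, "wy": 0, "wz": 0}
    - {"x": 0, "y": 0, "z": -9, "wx": 0, "wy": 0, "wz": 0}
    - {"x": 0, "y": 0, "z": -12, "wx": 0, "wy": 0, "wz": 0}
    - {"x": 0, "y": 0, "z": -15, "wx": 0, "wy": 0, "wz": 0}
    - {"x": 0, "y": 0, "z": -17.5, "wx": 0, "wy": 0, "wz": 0}
    - {"x": 0, "y": 0, "z": -19.5, "wx": 0, "wy": 0, "wz": 0}
    - {"x": 0, "y": 0, "z": -20.5, "wx": 0, "wy": 0, "wz": 0}
    - {"x": 0, "y": 0, "z": -20.5, "wx": 0, "wy": 0, "wz": 0}

```text
clock: 36.68
tool_pos: [0.4639, 0.2727, 0.2253]
tcp_rot: [2.126, 2.311, 0.006]
wrist_force: [0.9, 0.7, -1.7]
width: 0.0511
```

```bash
python3 -c "
from h import *
plan(.6108,.124,.22,5.8)
grab('side','side17.png')
im=cv2.imread('pics/side17.png')[30:230,150:350];cv2.imwrite('pics/side17c.png',cv2.resize(im,None,fx=3,fy=3))
"
```

```text
shift cm [-16.04  13.39   0.56] turn [ 0.2 -0.1 -1. ] alt [-1.00e-01 -3.00e-01  1.79e+02] | pos [0.4639 0.2727 0.2253] tooly [0.996 0.084 0.004] toolx [-0.084  0.997  0.001] q6 1.88 F [ 0.9  0.7 -1.7] w 0.0511 t 36.68
```

View pics/side17c.png

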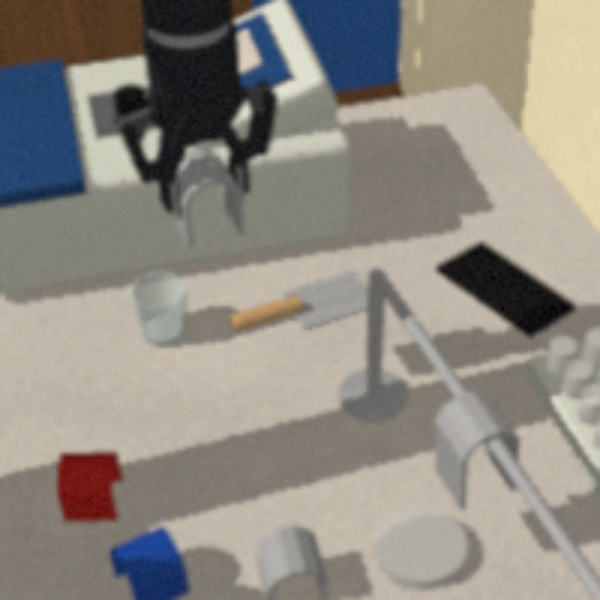

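Call:
apply_moves:
  increments:
    - {"x": -1, "y": 0.8, "z": 0, "wx": 0, "wy": 0, "wz": 0}
    - {"x": -3, "y": 2.5, "z": 0, "wx": 0, "wy": 0, "wz": -1}
    - {"x": -5.5, "y": 4.6, "z": 0, "wx": 0, "wy": 0, "wz": -1}
    - {"x": -8, "y": 6.7, "z": 0, "wx": 0, "wy": 0, "wz": -1}
    - {"x": -10.5, "y": 8.8, "z": 0, "wx": 0, "wy": 0, "wz": -1}
    - {"x": -13, "y": 10.9, "z": 0, "wx": 0, "wy": 0, "wz": -1}
    - {"x": -15, "y": 12.6, "z": 0, "wx": 0, "wy": 0, "wz": -1}
    - {"x": -16, "y": 13.4, "z": 0, "wx": 0, "wy": 0, "wz": -1}
    - {"x": -16, "y": 13.4, "z": 0, "wx": 0, "wy": 0, "wz": -1}
    - {"x": -16, "y": 13.4, "z": 0, "wx": 0, "wy": 0, "wz": -1}
    - {"x": -16, "y": 13.4, "z": 0, "wx": 0, "wy": 0, "wz": -1}
    - {"x": -16, "y": 13.4, "z": 0, "wx": 0, "wy": 0, "wz": -1}

```text
clock: 37.73
tool_pos: [0.6086, 0.1249, 0.2225]
tcp_rot: [-2.104, -2.331, 0.001]
wrist_force: [-0.3, -0.5, -1.3]
width: 0.0512
```

```bash
python3 -c "
from h import *
plan(.6108,.124,.126,5.8)
"
```

```text
shift cm [-0.11  0.23  9.65] turn [-0.1 -0.   0.1] alt [ 0.000e+00 -1.000e-01 -1.799e+02] | pos [0.6086 0.1249 0.2225] tooly [ 0.995  0.102 -0.001] toolx [-0.102  0.995  0.   ] q6 1.55 F [-0.3 -0.5 -1.3] w 0.0512 t 37.73
```

Call:
apply_moves:
  increments:
    - {"x": -0.1, "y": 0.1, "z": 1, "wx": 0, "wy": 0, "wz": 0}
    - {"x": -0.1, "y": 0.1, "z": 2, "wx": 0, "wy": 0, "wz": 0}
    - {"x": -0.1, "y": 0.1, "z": 3, "wx": 0, "wy": 0, "wz": 0}
    - {"x": -0.1, "y": 0.1, "z": 4, "wx": 0, "wy": 0, "wz": 0}
    - {"x": -0.1, "y": 0.1, "z": 5, "wx": 0, "wy": 0, "wz": 0}
    - {"x": -0.1, "y": 0.1, "z": 6, "wx": 0, "wy": 0, "wz": 0}
    - {"x": -0.1, "y": 0.1, "z": 6, "wx": 0, "wy": 0, "wz": 0}
    - {"x": -0.1, "y": 0.1, "z": 6, "wx": 0, "wy": 0, "wz": 0}

```text
clock: 38.4
tool_pos: [0.6102, 0.1229, 0.1619]
tcp_rot: [-2.106, -2.33, 0.002]
wrist_force: [0.4, -0.4, -0.5]
width: 0.051
```

```bash
python3 -c "
from h import *
plan(.6108,.124,.126,5.8)
grab('side','side18.png')
im=cv2.imread('pics/side18.png')[80:240,210:370];cv2.imwrite('pics/side18c.png',cv2.resize(im,None,fx=3.5,fy=3.5))
"
```

```text
shift cm [0.11 0.08 3.59] turn [-0.1 -0.  -0. ] alt [ -0.    0.2 180. ] | pos [0.6102 0.1229 0.1619] tooly [ 0.995  0.101 -0.002] toolx [-0.101  0.995  0.   ] q6 1.55 F [ 0.4 -0.4 -0.5] w 0.0510 t 38.40
```

View pics/side18c.png

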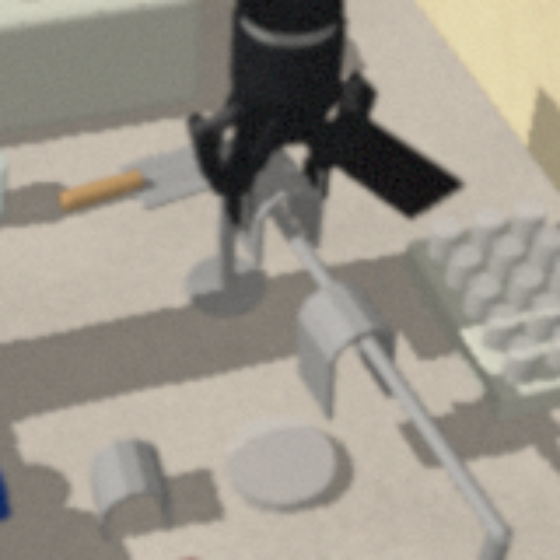

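Call:
apply_moves:
  increments:
    - {"x": 0, "y": 0, "z": 1, "wx": 0, "wy": 0, "wz": 0}
    - {"x": 0, "y": 0, "z": 2, "wx": 0, "wy": 0, "wz": 0}
    - {"x": 0, "y": 0, "z": 2.8, "wx": 0, "wy": 0, "wz": 0}
    - {"x": 0, "y": 0, "z": 3.3, "wx": 0, "wy": 0, "wz": 0}
    - {"x": 0, "y": 0, "z": 3.5, "wx": 0, "wy": 0, "wz": 0}
    - {"x": 0, "y": 0, "z": 3.6, "wx": 0, "wy": 0, "wz": 0}
    - {"x": 0, "y": 0, "z": 3.6, "wx": 0, "wy": 0, "wz": 0}

```text
clock: 39.03
tool_pos: [0.6108, 0.1229, 0.1267]
tcp_rot: [-2.106, -2.33, 0.0]
wrist_force: [1.0, -0.3, -1.5]
width: 0.0512
```

Call:
apply_moves:
  increments:
    - {"x": 0, "y": 0, "z": 0.1, "wx": 0, "wy": 0, "wz": 0}
    - {"x": 0, "y": 0, "z": 0.1, "wx": 0, "wy": 0, "wz": 0}
    - {"x": 0, "y": 0, "z": 0.1, "wx": 0, "wy": 0, "wz": 0}

```text
clock: 39.28
tool_pos: [0.6111, 0.123, 0.1263]
tcp_rot: [2.106, 2.33, 0.001]
wrist_force: [-0.1, 0.3, -1.8]
width: 0.0508
```

Call:
apply_moves:
  increments:
    - {"x": 0, "y": 0, "z": 0.1, "wx": 0, "wy": 0, "wz": 0}
    - {"x": 0, "y": 0, "z": 0.1, "wx": 0, "wy": 0, "wz": 0}
    - {"x": 0, "y": 0, "z": 0.1, "wx": 0, "wy": 0, "wz": 0}

```text
clock: 39.53
tool_pos: [0.6112, 0.123, 0.1253]
tcp_rot: [2.106, 2.33, 0.001]
wrist_force: [0.2, 0.2, 0.1]
width: 0.0511
```

Call:
apply_moves:
  increments:
    - {"x": 0, "y": 0, "z": 0.1, "wx": 0, "wy": 0, "wz": 0}
    - {"x": 0, "y": 0, "z": 0.1, "wx": 0, "wy": 0, "wz": 0}
    - {"x": 0, "y": 0, "z": 0.1, "wx": 0, "wy": 0, "wz": 0}

```text
clock: 39.78
tool_pos: [0.6113, 0.123, 0.1252]
tcp_rot: [2.106, 2.33, 0.002]
wrist_force: [-3.0, 0.8, 6.3]
width: 0.051
```

Call:
apply_moves:
  increments:
    - {"x": 0, "y": 0, "z": 0, "wx": 0, "wy": 0, "wz": 0}
    - {"x": 0, "y": 0, "z": 0, "wx": 0, "wy": 0, "wz": 0}
    - {"x": 0, "y": 0, "z": 0, "wx": 0, "wy": 0, "wz": 0}
    - {"x": 0, "y": 0, "z": 0, "wx": 0, "wy": 0, "wz": 0}
    - {"x": 0, "y": 0, "z": 0, "wx": 0, "wy": 0, "wz": 0}
    - {"x": 0, "y": 0, "z": 0, "wx": 0, "wy": 0, "wz": 0}
    - {"x": 0, "y": 0, "z": 0, "wx": 0, "wy": 0, "wz": 0}
    - {"x": 0, "y": 0, "z": 0, "wx": 0, "wy": 0, "wz": 0}
    - {"x": 0, "y": 0, "z": -1, "wx": 0, "wy": 0, "wz": 0}
    - {"x": 0, "y": 0, "z": -3, "wx": 0, "wy": 0, "wz": 0}
    - {"x": 0, "y": 0, "z": -5.5, "wx": 0, "wy": 0, "wz": 0}
    - {"x": 0, "y": 0, "z": -8, "wx": 0, "wy": 0, "wz": 0}
    - {"x": 0, "y": 0, "z": -10.5, "wx": 0, "wy": 0, "wz": 0}
    - {"x": 0, "y": 0, "z": -13, "wx": 0, "wy": 0, "wz": 0}
    - {"x": 0, "y": 0, "z": -13, "wx": 0, "wy": 0, "wz": 0}
    - {"x": 0, "y": 0, "z": -13, "wx": 0, "wy": 0, "wz": 0}
  fingers: 0

```text
clock: 41.12
tool_pos: [0.612, 0.123, 0.2565]
tcp_rot: [2.104, 2.328, 0.005]
wrist_force: [-0.6, -0.2, -0.3]
width: 0.0853
```

```bash
python3 -c "
from h import *
plan(.460,.0112,.255,-4.5)
Ps={n:cloud(grab(n,n+'19.png')) for n in('side','top')}
spec(Ps,(.459,.012),54)
im=cv2.imread('pics/side19.png')[80:280,190:390];cv2.imwrite('pics/side19c.png',cv2.resize(im,None,fx=3,fy=3))
"
```

```text
shift cm [ -9.59 -16.25   0.08] turn [ 0.3 -0.  10.3] alt [   0.     0.4 -169.7] | pos [0.612  0.123  0.2565] tooly [0.995 0.101 0.004] toolx [-0.101  0.995 -0.   ] q6 1.55 F [-0.6 -0.2 -0.3] w 0.0853 t 41.12
side 54 zt 0.056 crown (array([460.5,  11.1]), array([51.1, 40.6]), 83.8) mean [0.4601 0.0104] all (array([460.2,  11.4]), array([52.3, 52.5]), 84.9)
top 54 zt 0.060 crown (array([459.8,  23.9]), array([33.5, 74.5]), 0.5) mean [0.4589 0.016 ] all (array([460.8,  23.4]), array([74.7, 52.5]), 84.7)
```

View pics/side19c.png

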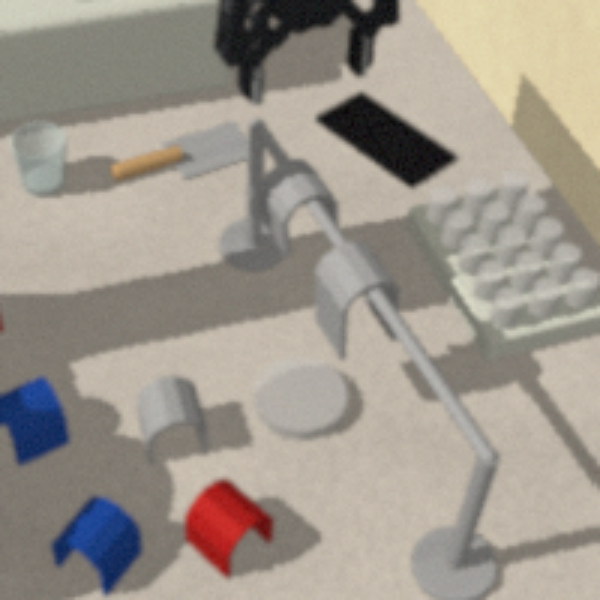

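The 64 hangs astride (crop 300,205) with the 84 beside it (355,285). The 54 still stands at (0.460,0.011).

Call:
apply_moves:
  increments:
    - {"x": -0.6, "y": -1, "z": 0, "wx": 0, "wy": 0, "wz": 1}
    - {"x": -1.9, "y": -3.2, "z": 0, "wx": 0, "wy": 0, "wz": 3}
    - {"x": -3.5, "y": -6, "z": 0, "wx": 0, "wy": 0, "wz": 5}
    - {"x": -5.2, "y": -9, "z": 0, "wx": 0, "wy": 0, "wz": 7}
    - {"x": -7, "y": -12, "z": 0, "wx": 0, "wy": 0, "wz": 9}
    - {"x": -8.7, "y": -14.8, "z": 0, "wx": 0, "wy": 0, "wz": 10.3}
    - {"x": -9.5, "y": -16.2, "z": 0, "wx": 0, "wy": 0, "wz": 10.3}
    - {"x": -9.5, "y": -16.2, "z": 0, "wx": 0, "wy": 0, "wz": 10.3}
    - {"x": -9.5, "y": -16.2, "z": 0, "wx": 0, "wy": 0, "wz": 10.3}
    - {"x": -9.5, "y": -16.2, "z": 0, "wx": 0, "wy": 0, "wz": 10.3}

```text
clock: 42.05
tool_pos: [0.4597, 0.0124, 0.2535]
tcp_rot: [-2.307, -2.132, -0.0]
wrist_force: [0.2, -0.7, 0.2]
width: 0.085
```

```bash
python3 -c "
from h import *
plan(.460,.0112,.010,-4.5)
"
```

```text
shift cm [-0.13  0.04 24.35] turn [-0. -0. -0.] alt [ -0.   0. 180.] | pos [0.4597 0.0124 0.2535] tooly [ 0.997 -0.079 -0.   ] toolx [0.079 0.997 0.   ] q6 1.52 F [ 0.2 -0.7  0.2] w 0.0850 t 42.05
```

Call:
apply_moves:
  increments:
    - {"x": -0.1, "y": 0, "z": 2, "wx": 0, "wy": 0, "wz": 0}
    - {"x": -0.1, "y": 0, "z": 5, "wx": 0, "wy": 0, "wz": 0}
    - {"x": -0.1, "y": 0, "z": 8, "wx": 0, "wy": 0, "wz": 0}
    - {"x": -0.1, "y": 0, "z": 11, "wx": 0, "wy": 0, "wz": 0}
    - {"x": -0.1, "y": 0, "z": 14, "wx": 0, "wy": 0, "wz": 0}
    - {"x": -0.1, "y": 0, "z": 17, "wx": 0, "wy": 0, "wz": 0}
    - {"x": -0.1, "y": 0, "z": 20, "wx": 0, "wy": 0, "wz": 0}
    - {"x": -0.1, "y": 0, "z": 22, "wx": 0, "wy": 0, "wz": 0}
    - {"x": -0.1, "y": 0, "z": 23.5, "wx": 0, "wy": 0, "wz": 0}
    - {"x": -0.1, "y": 0, "z": 24.2, "wx": 0, "wy": 0, "wz": 0}
    - {"x": -0.1, "y": 0, "z": 24.2, "wx": 0, "wy": 0, "wz": 0}
    - {"x": -0.1, "y": 0, "z": 24.2, "wx": 0, "wy": 0, "wz": 0}

```text
clock: 43.05
tool_pos: [0.4596, 0.0115, 0.0117]
tcp_rot: [-2.306, -2.133, 0.0]
wrist_force: [0.3, -0.1, -0.4]
width: 0.0853
```

Call:
apply_moves:
  increments:
    - {"x": 0, "y": 0, "z": 0, "wx": 0, "wy": 0, "wz": 0}
    - {"x": 0, "y": 0, "z": 0, "wx": 0, "wy": 0, "wz": 0}
    - {"x": 0, "y": 0, "z": 0, "wx": 0, "wy": 0, "wz": 0}
    - {"x": 0, "y": 0, "z": 0, "wx": 0, "wy": 0, "wz": 0}
    - {"x": 0, "y": 0, "z": 0, "wx": 0, "wy": 0, "wz": 0}
    - {"x": 0, "y": 0, "z": 0, "wx": 0, "wy": 0, "wz": 0}
    - {"x": 0, "y": 0, "z": 0, "wx": 0, "wy": 0, "wz": 0}
    - {"x": 0, "y": 0, "z": 0, "wx": 0, "wy": 0, "wz": 0}
    - {"x": 0, "y": 0, "z": 0, "wx": 0, "wy": 0, "wz": 0}
  fingers: 1

```text
clock: 43.8
tool_pos: [0.4603, 0.011, 0.0131]
tcp_rot: [2.306, 2.131, 0.003]
wrist_force: [-0.4, -0.0, 6.2]
width: 0.0508
```

Call:
apply_moves:
  increments:
    - {"x": 0, "y": 0, "z": -0.5, "wx": 0, "wy": 0, "wz": 0}
    - {"x": 0, "y": 0, "z": -2, "wx": 0, "wy": 0, "wz": 0}
    - {"x": 0, "y": 0, "z": -4, "wx": 0, "wy": 0, "wz": 0}
    - {"x": 0, "y": 0, "z": -6.5, "wx": 0, "wy": 0, "wz": 0}
    - {"x": 0, "y": 0, "z": -9, "wx": 0, "wy": 0, "wz": 0}
    - {"x": 0, "y": 0, "z": -12, "wx": 0, "wy": 0, "wz": 0}
    - {"x": 0, "y": 0, "z": -15, "wx": 0, "wy": 0, "wz": 0}
    - {"x": 0, "y": 0, "z": -17.5, "wx": 0, "wy": 0, "wz": 0}
    - {"x": 0, "y": 0, "z": -19.5, "wx": 0, "wy": 0, "wz": 0}
    - {"x": 0, "y": 0, "z": -20.5, "wx": 0, "wy": 0, "wz": 0}
    - {"x": 0, "y": 0, "z": -20.5, "wx": 0, "wy": 0, "wz": 0}

```text
clock: 44.72
tool_pos: [0.4605, 0.0109, 0.2198]
tcp_rot: [2.304, 2.129, 0.005]
wrist_force: [0.3, 0.2, -1.0]
width: 0.0506
```

```bash
python3 -c "
from h import *
plan(.633,-.095,.215,5.8)
grab('side','side20.png')
im=cv2.imread('pics/side20.png')[80:280,170:370];cv2.imwrite('pics/side20c.png',cv2.resize(im,None,fx=3,fy=3))
"
```

```text
shift cm [-9.2  18.02  0.58] turn [  0.3   0.  -10.3] alt [ 1.000e-01 -4.000e-01  1.697e+02] | pos [0.4605 0.0109 0.2198] tooly [ 0.997 -0.079  0.005] toolx [ 0.079  0.997 -0.   ] q6 1.51 F [ 0.3  0.2 -1. ] w 0.0506 t 44.72
```

View pics/side20c.png

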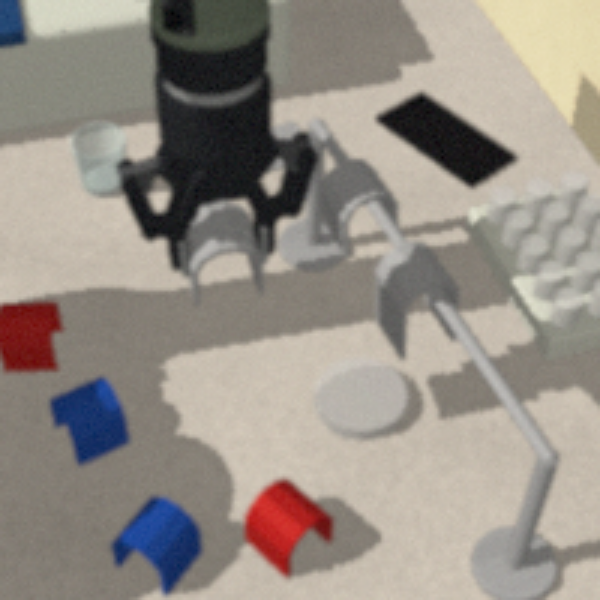

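Call:
apply_moves:
  increments:
    - {"x": -0.5, "y": 1, "z": 0, "wx": 0, "wy": 0, "wz": -1}
    - {"x": -1.5, "y": 3, "z": 0, "wx": 0, "wy": 0, "wz": -2.5}
    - {"x": -2.9, "y": 5.6, "z": 0, "wx": 0, "wy": 0, "wz": -4}
    - {"x": -4.3, "y": 8.4, "z": 0, "wx": 0, "wy": 0, "wz": -6}
    - {"x": -5.7, "y": 11.2, "z": 0, "wx": 0, "wy": 0, "wz": -8}
    - {"x": -7.1, "y": 14, "z": 0, "wx": 0, "wy": 0, "wz": -9.5}
    - {"x": -8.4, "y": 16.5, "z": 0, "wx": 0, "wy": 0, "wz": -10.3}
    - {"x": -9.2, "y": 18, "z": 0, "wx": 0, "wy": 0, "wz": -10.3}
    - {"x": -9.2, "y": 18, "z": 0, "wx": 0, "wy": 0, "wz": -10.3}
    - {"x": -9.2, "y": 18, "z": 0, "wx": 0, "wy": 0, "wz": -10.3}
    - {"x": -9.2, "y": 18, "z": 0, "wx": 0, "wy": 0, "wz": -10.3}
    - {"x": -9.2, "y": 18, "z": 0, "wx": 0, "wy": 0, "wz": -10.3}

```text
clock: 45.77
tool_pos: [0.6301, -0.0939, 0.2164]
tcp_rot: [-2.105, -2.33, 0.001]
wrist_force: [-0.0, -0.2, -1.3]
width: 0.0507
```

```bash
python3 -c "
from h import *
plan(.633,-.095,.129,5.8)
"
```

```text
shift cm [-0.14  0.3   8.74] turn [-0.1 -0.   0. ] alt [ 1.0e-01 -2.0e-01 -1.8e+02] | pos [ 0.6301 -0.0939  0.2164] tooly [ 0.995  0.101 -0.002] toolx [-0.101  0.995  0.001] q6 1.21 F [-0.  -0.2 -1.3] w 0.0507 t 45.77
```

Call:
apply_moves:
  increments:
    - {"x": -0.1, "y": 0.2, "z": 1, "wx": 0, "wy": 0, "wz": 0}
    - {"x": -0.1, "y": 0.2, "z": 2, "wx": 0, "wy": 0, "wz": 0}
    - {"x": -0.1, "y": 0.2, "z": 3, "wx": 0, "wy": 0, "wz": 0}
    - {"x": -0.1, "y": 0.2, "z": 4, "wx": 0, "wy": 0, "wz": 0}
    - {"x": -0.1, "y": 0.2, "z": 5, "wx": 0, "wy": 0, "wz": 0}
    - {"x": -0.1, "y": 0.2, "z": 6, "wx": 0, "wy": 0, "wz": 0}
    - {"x": -0.1, "y": 0.2, "z": 6, "wx": 0, "wy": 0, "wz": 0}
    - {"x": -0.1, "y": 0.2, "z": 6, "wx": 0, "wy": 0, "wz": 0}

```text
clock: 46.43
tool_pos: [0.6328, -0.0954, 0.1559]
tcp_rot: [-2.105, -2.329, 0.001]
wrist_force: [-0.4, 0.1, -0.9]
width: 0.0509
```

```bash
python3 -c "
from h import *
plan(.633,-.095,.129,5.8)
grab('side','side21.png')
im=cv2.imread('pics/side21.png')[130:290,240:400];cv2.imwrite('pics/side21c.png',cv2.resize(im,None,fx=3.5,fy=3.5))
"
```

```text
shift cm [0.03 0.03 2.69] turn [-0.1 -0.  -0. ] alt [-1.0e-01  2.0e-01  1.8e+02] | pos [ 0.6328 -0.0954  0.1559] tooly [ 0.995  0.101 -0.002] toolx [-0.101  0.995  0.001] q6 1.20 F [-0.4  0.1 -0.9] w 0.0509 t 46.43
```

View pics/side21c.png

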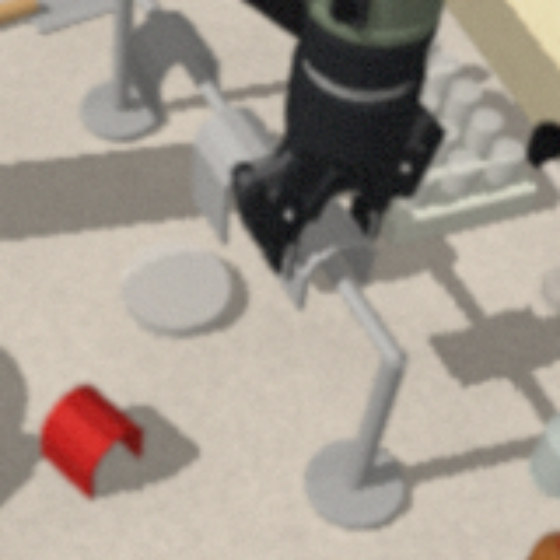

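Call:
apply_moves:
  increments:
    - {"x": 0, "y": 0, "z": 1, "wx": 0, "wy": 0, "wz": 0}
    - {"x": 0, "y": 0, "z": 1.8, "wx": 0, "wy": 0, "wz": 0}
    - {"x": 0, "y": 0, "z": 2.3, "wx": 0, "wy": 0, "wz": 0}
    - {"x": 0, "y": 0, "z": 2.5, "wx": 0, "wy": 0, "wz": 0}
    - {"x": 0, "y": 0, "z": 2.5, "wx": 0, "wy": 0, "wz": 0}
    - {"x": 0, "y": 0, "z": 2.5, "wx": 0, "wy": 0, "wz": 0}

```text
clock: 46.98
tool_pos: [0.6334, -0.0956, 0.1318]
tcp_rot: [-2.106, -2.33, 0.0]
wrist_force: [-0.3, -0.6, -0.6]
width: 0.0507
```

Call:
apply_moves:
  increments:
    - {"x": 0, "y": 0, "z": 0.1, "wx": 0, "wy": 0, "wz": 0}
    - {"x": 0, "y": 0, "z": 0.1, "wx": 0, "wy": 0, "wz": 0}
    - {"x": 0, "y": 0, "z": 0.1, "wx": 0, "wy": 0, "wz": 0}

```text
clock: 47.23
tool_pos: [0.6336, -0.0956, 0.1312]
tcp_rot: [2.106, 2.33, 0.0]
wrist_force: [-0.2, 0.1, -1.5]
width: 0.0508
```

Call:
apply_moves:
  increments:
    - {"x": 0, "y": 0, "z": 0.1, "wx": 0, "wy": 0, "wz": 0}
    - {"x": 0, "y": 0, "z": 0.1, "wx": 0, "wy": 0, "wz": 0}
    - {"x": 0, "y": 0, "z": 0.1, "wx": 0, "wy": 0, "wz": 0}

```text
clock: 47.48
tool_pos: [0.6334, -0.0956, 0.1299]
tcp_rot: [-2.107, -2.331, 0.0]
wrist_force: [-0.0, 1.2, -0.9]
width: 0.0508
```

Call:
apply_moves:
  increments:
    - {"x": 0, "y": 0, "z": 0.1, "wx": 0, "wy": 0, "wz": 0}
    - {"x": 0, "y": 0, "z": 0.1, "wx": 0, "wy": 0, "wz": 0}
    - {"x": 0, "y": 0, "z": 0.1, "wx": 0, "wy": 0, "wz": 0}

```text
clock: 47.73
tool_pos: [0.6336, -0.0956, 0.1292]
tcp_rot: [2.106, 2.33, 0.0]
wrist_force: [-0.4, 0.6, 1.6]
width: 0.0508
```

Call:
apply_moves:
  increments:
    - {"x": 0, "y": 0, "z": 0.1, "wx": 0, "wy": 0, "wz": 0}
    - {"x": 0, "y": 0, "z": 0.1, "wx": 0, "wy": 0, "wz": 0}
    - {"x": 0, "y": 0, "z": 0.1, "wx": 0, "wy": 0, "wz": 0}

```text
clock: 47.98
tool_pos: [0.6337, -0.0956, 0.1291]
tcp_rot: [2.106, 2.33, 0.001]
wrist_force: [-2.9, 0.7, 6.4]
width: 0.0509
```

Call:
apply_moves:
  increments:
    - {"x": 0, "y": 0, "z": 0, "wx": 0, "wy": 0, "wz": 0}
    - {"x": 0, "y": 0, "z": 0, "wx": 0, "wy": 0, "wz": 0}
    - {"x": 0, "y": 0, "z": 0, "wx": 0, "wy": 0, "wz": 0}
    - {"x": 0, "y": 0, "z": 0, "wx": 0, "wy": 0, "wz": 0}
    - {"x": 0, "y": 0, "z": 0, "wx": 0, "wy": 0, "wz": 0}
    - {"x": 0, "y": 0, "z": 0, "wx": 0, "wy": 0, "wz": 0}
    - {"x": 0, "y": 0, "z": 0, "wx": 0, "wy": 0, "wz": 0}
    - {"x": 0, "y": 0, "z": 0, "wx": 0, "wy": 0, "wz": 0}
    - {"x": 0, "y": 0, "z": -1, "wx": 0, "wy": 0, "wz": 0}
    - {"x": 0, "y": 0, "z": -3, "wx": 0, "wy": 0, "wz": 0}
    - {"x": 0, "y": 0, "z": -5.5, "wx": 0, "wy": 0, "wz": 0}
    - {"x": 0, "y": 0, "z": -8, "wx": 0, "wy": 0, "wz": 0}
    - {"x": 0, "y": 0, "z": -10.5, "wx": 0, "wy": 0, "wz": 0}
    - {"x": 0, "y": 0, "z": -13, "wx": 0, "wy": 0, "wz": 0}
    - {"x": 0, "y": -3, "z": -13, "wx": 0, "wy": 0, "wz": 0}
    - {"x": 0, "y": -6, "z": -13, "wx": 0, "wy": 0, "wz": 0}
    - {"x": 0, "y": -9, "wx": 0, "wy": 0, "wz": 0, "z": -13}
    - {"x": 0, "y": -12, "z": -13, "wx": 0, "wy": 0, "wz": 0}
    - {"x": 0, "y": -15, "z": -13, "wx": 0, "wy": 0, "wz": 0}
    - {"x": 0, "y": -18, "z": -13, "wx": 0, "wy": 0, "wz": 0}
  fingers: 0

```text
clock: 49.65
tool_pos: [0.453, -0.1137, 0.2587]
tcp_rot: [2.106, 2.33, 0.0]
wrist_force: [-0.9, -1.3, 0.4]
width: 0.085
```

Call:
apply_moves:
  increments:
    - {"x": 0, "y": 0, "z": 0, "wx": 0, "wy": 0, "wz": 0}
    - {"x": 0, "y": 0, "z": 0, "wx": 0, "wy": 0, "wz": 0}
    - {"x": 0, "y": 0, "z": 0, "wx": 0, "wy": 0, "wz": 0}
    - {"x": 0, "y": 0, "z": 0, "wx": 0, "wy": 0, "wz": 0}
    - {"x": 0, "y": 0, "z": 0, "wx": 0, "wy": 0, "wz": 0}
    - {"x": 0, "y": 0, "z": 0, "wx": 0, "wy": 0, "wz": 0}

```text
clock: 50.15
tool_pos: [0.4552, -0.1137, 0.2578]
tcp_rot: [-2.106, -2.331, -0.0]
wrist_force: [-0.4, 0.4, 0.2]
width: 0.0853
```

```bash
python3 -c "
from h import *
Ps={n:cloud(grab(n,n+'22.png')) for n in('side','top')}
for n,P in Ps.items():
  q=P[grid(P,.40,.53,-.40,-.25,.115,.134)]
  if len(q)>5: print(n,'gauge',rect(q),len(q),np.percentile(q[:,2],[10,50,90]))
  for a,b in((.09,.155),(-.02,.05),(-.13,-.06)):
    q=P[grid(P,.58,.68,a,b,.155,.19)]
    t=q[abs(q[:,0]-(.6234-.1013*q[:,1]))>.010]
    if len(t)>5: print(n,'spec',rect(t),len(t),'z',np.percentile(q[:,2],97))
print(robot.read_state()['clock'])
im=cv2.imread('pics/side22.png')[60:384,130:460];cv2.imwrite('pics/side22c.png',cv2.resize(im,None,fx=1.8,fy=1.8))
"
```

```text
side gauge (array([ 470.2, -325.6]), array([ 53.3, 101.7]), 2.9) 1016 [0.12446445 0.12651202 0.12818396]
side spec (array([611.3, 123.7]), array([48.7, 50.3]), 3.1) 96 z 0.17188970267496853
side spec (array([621.5,  12. ]), array([48.4, 53.1]), 2.1) 182 z 0.17171766574810934
side spec (array([633.8, -94.5]), array([48.9, 54. ]), 7.9) 225 z 0.1713405015013555
top gauge (array([ 470., -334.]), array([48.6, 85.7]), 1.4) 339 [0.12378289 0.12645461 0.12991814]
top spec (array([611.1, 122.8]), array([50.6, 49.6]), 5.5) 205 z 0.1741256347271749
top spec (array([620.9,  11.8]), array([51.2, 49.8]), 5.3) 206 z 0.1735734076703605
top spec (array([634. , -93.6]), array([49.2, 46.7]), 5.3) 193 z 0.17417473191487656
50.25
```

View pics/side22c.png

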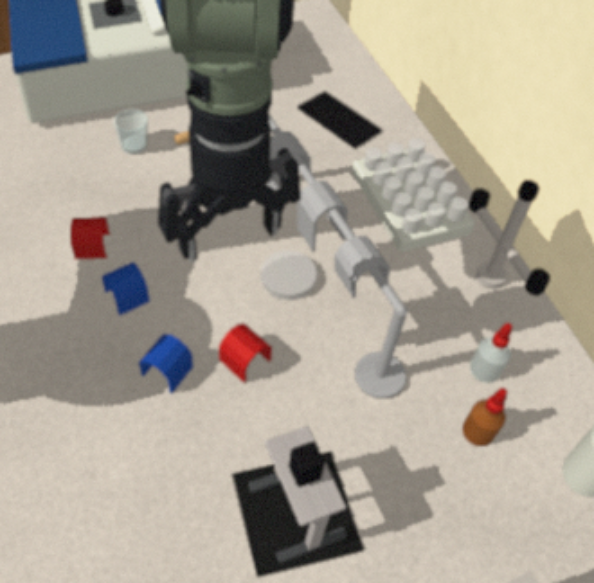

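View pics/top22.png

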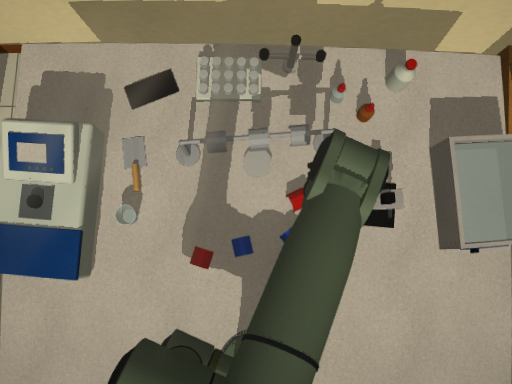

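All three specimens hang level along the bar. The gauge is on the mat centre, and the beaker, dish and spatula are where they were. Handing in.

```bash
python3 -c "
from plant import robot
print(robot.hand_in())"
```

```text
the job is handed in; nothing more can be done
None
```

I gauged the three steel specimens present, tallest first (84, 64, then 54 mm), and handed the job in at about 50 s of the 208 s. bend_74 was not on the bench. I let go of the gauge over each specimen for about a second. The camera showed it level and within 3 mm of the specimen's middle each time.

**Gauge:** in the last pictures it stands upright on the mat at (0.470, -0.326), under 1 mm from the measured centre.

**Specimens:** all three hang astride the bar, crown up, with crown tops at about 0.171 m (0.170 expected). Their centres lie along the bar at about +0.11 m (64), 0 (84) and -0.11 m (54), so neighbours are more than 100 mm apart. They are aligned with the bar to within a few degrees.

**Bystanders:** the beaker, dish and spatula look untouched in the last pictures, though I checked these by eye and did not re-measure them. The gripper was open and clear of everything.

**Limits of the checks:**
- I had no direct reading of the gauge slide or of the force between foot and specimen. Those steps rest on the gauge's measured position and height.
- No check failed. The two cameras disagreed by up to about 3 mm on crown heights and by less than that on positions, which is well inside the limits.
- In the last top picture the arm hid part of the gauge, so its final position comes from the side camera.

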